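# Pack the sample chest and haul its lid down with the hook pole

## Robot

A 6-joint arm with a two-finger parallel gripper is mounted at the origin on a cart in front of the work surface, level with it; the furniture and walls round the work are solid. World frame = base frame: x ahead of the robot, y to its left, z up, the work surface at z = 0. Lengths are in m, angles in rad, forces in N, time in s.
With the tool pointing down it reaches from about 0.25 to 0.725 m from the base axis. Payload 4 kg.
Tool frame: the origin (TCP) lies midway between the tips of the shut fingers; the grasp point (between the pads) lies bot.tcp_to_grasp behind it (bot.tcp_to_grasp is the distance from the TCP to the grasp point, in m); z points along the fingers, y is the line along which they close (so a half turn about z gives the same grasp; the last joint's range is limited). The gripper opens to 85 mm and grips with 20 to 120 N. Pads are 22 mm wide; open, the fingers measure 114 mm over their backs; the gripper's body (76 mm by 85 mm) begins 54 mm behind the grasp point. The pads swing forward as they close: fully open they stand 13 mm farther back than shut.
Start: joints at [1.29, 0.241, 0.005, 1.335, 0, 1.571], TCP at [0.139, 0.48, 0.211] pointing down, gripper open.
Joint ranges: [-2.72, 2.72], [-1.05, 1.87], [-1.09, 1.28], [-1.99, 2.15], [-1.42, 1.44], [-3.14, 3.14]. Speed limits (rad/s): [2.79, 2.79, 3.14, 3.14, 3.14, 3.14].

## Interface

Orientations are given as a unit quaternion [x, y, z, w].
In Python, from workcell import readout, camera, bot gives the robot as it stands. The module is installed in compiled form; this text tells all that it offers.
- The arm moves only by the tool jog_arm, never from a script. Its argument "motion" is a list of rows, each an object of numbers: "x", "y", "z": the shift along the tool's x, y, z in mm; "spin": the turn about the tool's z in degrees; "fingers": the closure, from -1 (fully open) to 1 (shut). A call has 1 to 8 rows; each row is the pose to reach, as a shift and turn from the pose commanded when the call began, along the tool's axes at that moment; what a row does not reach only later rows make up. A row lasts 1/8 s, in which the tool goes at most 62.5 mm and 10.7 degrees, less where a joint would pass 70% of its speed; a pose out of reach is approached as far as the arm can. A call with a gripper value outside its range is refused whole. The fingers move at their own pace and stop on an object; the grip force is fixed at half the most. Time passes only in rows, so rows that repeat a pose let the fingers close. It gives the time, the measured TCP pose, the force, the opening and the grip force at its end, in the units of the state.
- readout.get_obs(): the state, without advancing time (a new reading comes with each control period).
- camera(name): name is "scene" or "side" or "wrist"; returns a dict with "pixels" (480x640x3 uint8, red, green, blue), "K" (3x3 intrinsics, pixels), "dist" ([k1, k2, p1, p2, k3] as OpenCV has them; the pictures are not rectified), "rvec" (rotation vector, rad) and "tvec" (3), from world to camera coordinates, as OpenCV has them. Camera axes: x right, y down, z forward; pixel columns grow to the right and rows downward; lengths in m; the calibration is good to about 2 mm. A picture is of the moment at which its call begins. There is no depth.
- bot.job_done(): hands the job in; it is judged then, once.
The state is a dict: "clock": time; "joint_pos": joint angles; "joint_vel": joint speeds; "tau": joint torques, N m; "eef_pos": TCP position; "tool_rot": TCP orientation; "ft_force": force on the tool from outside, world axes, zero at the start; "ft_torque": the same for the moment, N m; "grip_width": finger opening in m; "grasp_force": force on a finger pad.
Only numpy, scipy, OpenCV 4.12 (cv2) and the standard library are available. Lean on these libraries where they do the work, as an engineer would, in place of code of your own. Each camera call takes 0.05 s, during which the arm holds its last target. There are 200 camera calls.

## Task

Pack all the short thick wooden sample pieces into the chest, lying flat side by side so that nothing stands above the rim. Then take the hook pole from its rack, hook it into the ring high on the open lid and pull the lid down until it is fully shut; use only the pole on the lid, not the gripper. Finally lay the pole back in both forks of its rack as you found it, hook away from you and hanging down, and leave the other things on the bench where they are.

Things in the scene. Friction and masses are not known exactly. Their poses are not given: they have to be found in the camera images.
- sample_1_mid (a point): centre (half-way up) of a plain wooden sample piece, 36 x 110 x 18 mm along its own x, y, z (y is its length; it starts lying flat, z up); grasp it across its 36 mm width; not every sample is present in every start
- sample_2_mid (a point): centre (half-way up) of a plain wooden sample piece, 40 x 120 x 18 mm along its own x, y, z (y is its length; it starts lying flat, z up); grasp it across its 40 mm width; not every sample is present in every start
- sample_3_mid (a point): centre (half-way up) of a plain wooden sample piece, 38 x 120 x 19 mm along its own x, y, z (y is its length; it starts lying flat, z up); grasp it across its 38 mm width; not every sample is present in every start
- sample_4_mid (a point): centre (half-way up) of a plain wooden sample piece, 40 x 70 x 18 mm along its own x, y, z (y is its length; it starts lying flat, z up); grasp it across its 40 mm width; not every sample is present in every start
- sample_5_mid (a point): centre (half-way up) of a plain wooden sample piece, 50 x 110 x 18 mm along its own x, y, z (y is its length; it starts lying flat, z up); grasp it across its 50 mm width; not every sample is present in every start
- chest: low wooden chest, fixed, 158 x 366 mm in plan, rim 66 mm high. Origin: centre of its underside on the worktop; x points to the hinge side, away from the robot, y along the chest. Its open well, 142 mm (x) by 350 mm (y), is centred on the origin; walls 8 mm; well floor at z = 40 mm, so 26 mm deep. All samples fit flat side by side, lengths along x, with 24 mm or more between neighbours and at the end walls
- hinge (a point): middle of the lid's hinge line, on the chest's rim at the far side: 79 mm along +x and 66 mm up from the chest's origin; the line runs along the chest's y
- lid (a joint): the plywood lid (186 mm from hinge to free edge, 366 mm wide, 10 mm thick, 0.42 kg); angle in rad: 0 shut, level on the rim; 1.57 upright; starts open at 1.65 to 1.9 (leaning away from the robot), stop at 2.05. A friction stay holds it wherever it is left above about 1.25 rad; below about 1.05 it sinks shut softly by itself (1 to 3 s). About 2 N at the ring moves it
- ring (a point): centre of the round steel pull ring at the middle of the lid's free edge, 44 mm inside, 8 mm bar, fixed square to the lid on its underside: at [-0.190, 0, -0.026] in the lid's frame (on the hinge line, axes as the chest's when shut). The hole's axis is the lid's own x: vertical when the lid is upright, the ring then sticking out toward the robot about 0.25 m high, open from above. Rotation is the lid's
- pole: the hook pole, 0.12 kg: a square wooden bar 260 x 18 x 18 mm along its own x, origin at the bar's centre, z up, with a round steel hook at its +x end: an 8 mm rod that runs straight on to x = 175 mm and there turns straight down (-z), its prong ending 52 mm below the bar's axis
- pole_mid (a point): centre of the pole's wooden bar, where to grasp it across its 18 mm width (fingers closing along its y), between the rack's two posts
- hook_tip (a point): lower end of the hook's prong: 175 mm ahead (+x) and 52 mm below (-z) the pole's centre
- rack: fixed pole rack: base 200 x 60 x 12 mm, origin under its centre; two forked posts at x = -80 and +80 mm, 16 mm thick. The pole lies along the rack's x, underside on the posts at 120 mm (bar's axis at 129 mm), hook at the +x end, prong hanging down, between flared fork tines (about 31 mm apart at the bar's mid-height, tips 142 mm high)
- thin_strip_a: bystander: long thin wooden strip, 18 x 220 x 9 mm, not a sample
- hex_key: bystander: bent hex key, 35 x 108 x 10 mm
- tape_roll: bystander: roll of masking tape, 105 mm across, lying at the far right

How it is judged:
On the way, in this order (a step that is already met when the one before it is completed fails the run):
1. every sample lies flat in the chest's well, none above the rim, before the lid is drawn (x of sample_1_mid in the frame of chest between -0.071 and 0.071 m and y of sample_1_mid in the frame of chest between -0.175 and 0.175 m and z of sample_1_mid in the frame of chest between 0.04 and 0.054 m and angle between the z axis of each of sample_1_mid, sample_2_mid, sample_3_mid, sample_4_mid, sample_5_mid and the z axis of chest, either way round below 0.12 rad and x of sample_2_mid in the frame of chest between -0.071 and 0.071 m and y of sample_2_mid in the frame of chest between -0.175 and 0.175 m and z of sample_2_mid in the frame of chest between 0.04 and 0.054 m and x of sample_3_mid in the frame of chest between -0.071 and 0.071 m and y of sample_3_mid in the frame of chest between -0.175 and 0.175 m and z of sample_3_mid in the frame of chest between 0.04 and 0.0545 m and x of sample_4_mid in the frame of chest between -0.071 and 0.071 m and y of sample_4_mid in the frame of chest between -0.175 and 0.175 m and z of sample_4_mid in the frame of chest between 0.04 and 0.054 m and x of sample_5_mid in the frame of chest between -0.071 and 0.071 m and y of sample_5_mid in the frame of chest between -0.175 and 0.175 m and z of sample_5_mid in the frame of chest between 0.04 and 0.054 m and value of joint lid above 1.4 rad), for 0.2 s.
2. the pole's hook is in the ring and draws the lid past upright (contact force between pole and lid above 0.3 N and distance between hook_tip and ring below 0.055 m and value of joint lid between 0.6 and 1.45 rad), for 0.05 s.
3. the lid is shut (value of joint lid below 0.04 rad), for 0.2 s.
At the end, for the whole second after the job is handed in: all present samples lie flat on the well's floor (within 5 mm in height, tilt under 0.12 rad), the lid is shut (under 0.04 rad), and the pole rests in both forks of its rack (within 12 mm sideways, 40 mm lengthwise, 7 mm in height), hook at the rack's +x end hanging down (x of sample_1_mid in the frame of chest between -0.071 and 0.071 m and y of sample_1_mid in the frame of chest between -0.175 and 0.175 m and z of sample_1_mid in the frame of chest between 0.04 and 0.054 m and angle between the z axis of each of sample_1_mid, sample_2_mid, sample_3_mid, sample_4_mid, sample_5_mid and the z axis of chest, either way round below 0.12 rad and x of sample_2_mid in the frame of chest between -0.071 and 0.071 m and y of sample_2_mid in the frame of chest between -0.175 and 0.175 m and z of sample_2_mid in the frame of chest between 0.04 and 0.054 m and x of sample_3_mid in the frame of chest between -0.071 and 0.071 m and y of sample_3_mid in the frame of chest between -0.175 and 0.175 m and z of sample_3_mid in the frame of chest between 0.04 and 0.0545 m and x of sample_4_mid in the frame of chest between -0.071 and 0.071 m and y of sample_4_mid in the frame of chest between -0.175 and 0.175 m and z of sample_4_mid in the frame of chest between 0.04 and 0.054 m and x of sample_5_mid in the frame of chest between -0.071 and 0.071 m and y of sample_5_mid in the frame of chest between -0.175 and 0.175 m and z of sample_5_mid in the frame of chest between 0.04 and 0.054 m and value of joint lid below 0.04 rad and x of pole_mid in the frame of rack between -0.04 and 0.04 m and y of pole_mid in the frame of rack between -0.012 and 0.012 m and z of pole_mid in the frame of rack between 0.122 and 0.136 m and x of hook_tip in the frame of rack above 0.12 m and z of hook_tip in the frame of rack below 0.1 m and linear speed of pole below 0.02 m/s); the robot touches nothing.
It fails at once if the gripper or arm touches the lid (only the pole may) (contact force between any of the fingers, the arm and lid above 1 N).
It fails at once if a bystander is moved more than 10 cm (distance of any of thin_strip_a, hex_key, tape_roll from where it was at the start of the episode above 0.1 m).
Of sample_1, sample_2, sample_3, sample_4, sample_5 only 4 to 5 are there at a start; the rules pass over those that are not, and their reading is None.
At some moment in a run one of sample_1, sample_2, sample_3, sample_4, sample_5 may be knocked a few centimetres aside while the robot is not near it.
It also fails if it takes over 210 s, if anything falls off the work surface, if the arm or the gripper's body presses on something with over 40 N, if the wrist force passes 120 N, or if a joint passes its speed limit or range.

## Working session

There is one attempt and no reset: what is moved stays moved. The work goes in short steps, Python scripts to look and compute and a tool call to move; the robot and the scene stay as the last step left them, time stands still between calls to the robot, and variables do not carry over. Pictures are saved under pics/ and viewed, at most 14 in all, crops included, and the job is handed in when it is done.

Besides the shell and the picture viewer there is one more tool, called after ">>>" by a JSON object that holds its "method" and its "body", one argument or row to a line. jog_arm: Moves the arm, as the interface text tells. Its arguments: {"type":"object","properties":{"motion":{"type":"array"}},"required":["motion"]}

```bash
mkdir -p pics; cat > h.py <<'E'
from workcell import readout, camera, bot
import numpy as np, cv2
from scipy.spatial.transform import Rotation as R
def save(n,f):
    c=camera(n); cv2.imwrite('pics/'+f+'.png',cv2.cvtColor(c['pixels'],cv2.COLOR_RGB2BGR)); np.savez('pics/'+f+'.npz',**{k:np.array(v) for k,v in c.items()}); return c
def load(f): return dict(np.load('pics/'+f+'.npz'))
def px2w(c,uv,z):
    uv=np.array(uv,float).reshape(-1,1,2); n=cv2.undistortPoints(uv,c['K'],c['dist']).reshape(-1,2)
    Rm=cv2.Rodrigues(c['rvec'])[0]; C=-Rm.T@c['tvec'].ravel()
    d=np.c_[n,np.ones(len(n))]@Rm; z=np.broadcast_to(z,len(n))
    return C+d*((z-C[2])/d[:,2])[:,None]
def w2px(c,p): return cv2.projectPoints(np.array(p,float).reshape(-1,1,3),c['rvec'],c['tvec'],c['K'],c['dist'])[0].reshape(-1,2)
def delta(p):
    o=readout.get_obs(); return R.from_quat(o['tool_rot']).inv().apply(np.array(p)-o['eef_pos'])*1000
E
python3 - <<'E'
from h import *
for n in ['scene','side','wrist']:
    c=save(n,n+'0'); print(n,(-cv2.Rodrigues(c['rvec'])[0].T@c['tvec'].ravel()))
print(readout.get_obs(),bot.tcp_to_grasp)
E
```

```text
scene [-0.26522843 -0.49791786  1.14081746]
side [-0.10320602  1.37227044  0.72494547]
wrist [0.06912945 0.50078265 0.37314365]
{'clock': 0.15, 'joint_pos': array([1.28998942e+00, 2.41243311e-01, 4.03398061e-03, 1.33517027e+00,
       2.37598399e-05, 1.57077444e+00]), 'joint_vel': array([ 0.00133709, -0.00373439,  0.00287933, -0.00069519, -0.00040472,
        0.00035838]), 'tau': array([ 1.96642071e-05, -3.72636366e+01,  2.52638304e+01,  1.23287510e-02,
       -1.18763815e-06,  4.78417007e-06]), 'eef_pos': array([0.13841978, 0.47993851, 0.21031589]), 'tool_rot': array([ 1.39931740e-01,  9.90160836e-01, -7.82184421e-04, -1.22555505e-04]), 'ft_force': array([-0.28417181,  0.04842925,  0.33253059]), 'ft_torque': array([0.03526154, 0.02156544, 0.03076143]), 'grasp_force': 0.0, 'grip_width': 0.08553968886141536} 0.0187
```

View pics/scene0.png

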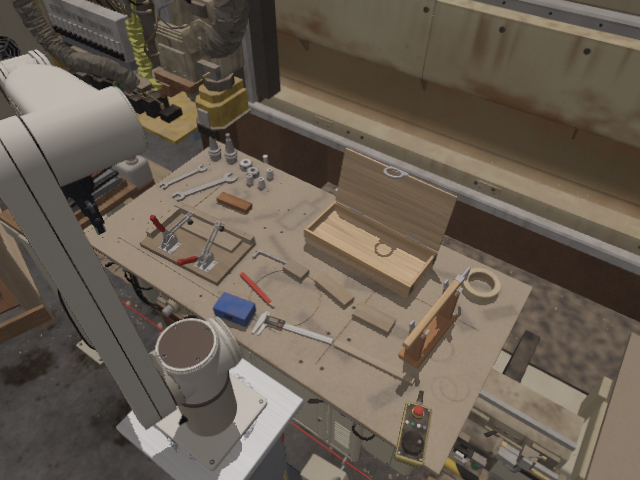

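View pics/side0.png

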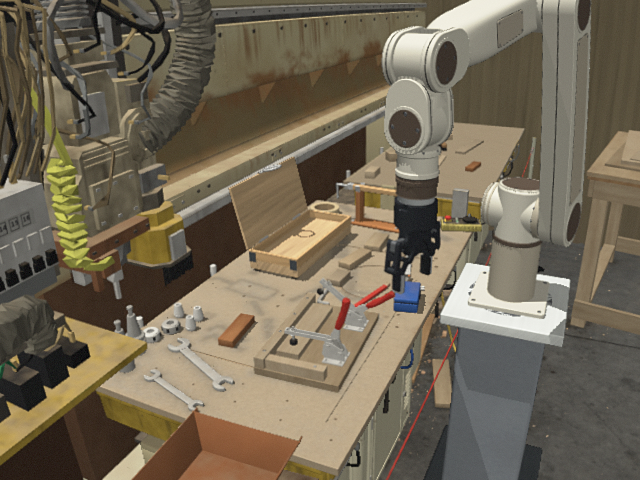

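The scene view shows samples near (295,270), (333,291) and (373,320), the rack near (433,325), the chest near (370,250) and the tape roll at (482,285). I'll zoom in to find the other samples.

```bash
python3 - <<'E'
import cv2
a=cv2.imread('pics/scene0.png')[235:415,235:475]; cv2.imwrite('pics/c1.png',cv2.resize(a,None,fx=3.3,fy=3.3,interpolation=2))
a=cv2.imread('pics/side0.png')[140:300,220:490]; cv2.imwrite('pics/c2.png',cv2.resize(a,None,fx=2.96,fy=2.96,interpolation=2))
E
```

```text
(no output)
```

View pics/c1.png

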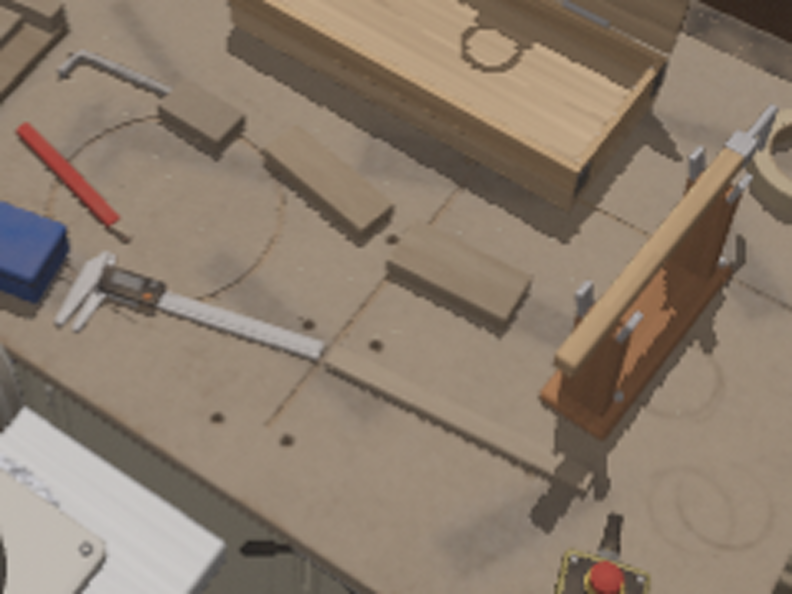

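View pics/c2.png

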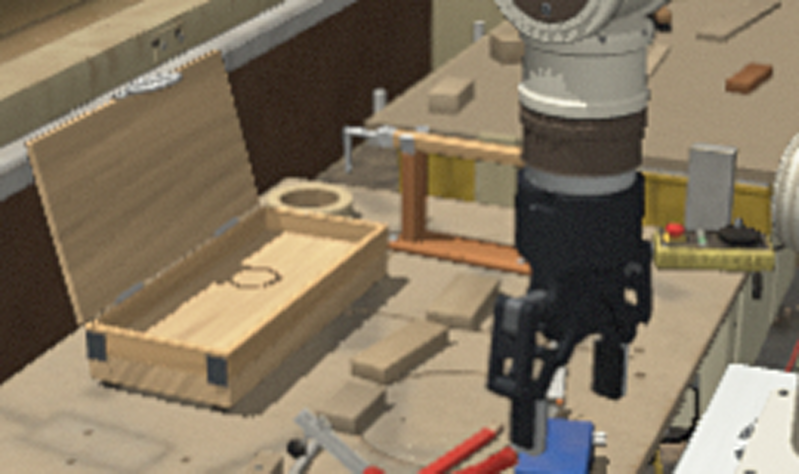

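Three samples are visible in the crops: a short one at crop (200,115), and longer ones at (328,178) and (460,275). I'll measure these along with the chest and rack, and check the wrist view for a fourth.

```bash
python3 - <<'E'
from h import *
c=load('scene0')
f=lambda l,z:px2w(c,np.array(l)/3.3+235,z)
for n,l in dict(A=[(160,107),(180,88),(244,121),(218,143)],B=[(265,150),(283,122),(392,207),(362,232)],C=[(388,262),(415,230),(530,277),(507,318)]).items():
    w=f(l,.018);print(n,w[:,:2].round(3).tolist(),w.mean(0).round(3),'sides',[round(float(np.linalg.norm(w[i]-w[i-1])),3) for i in range(4)])
print('rack base near end',f([(541,396),(600,432)],.012).round(3),'far',f([(745,265)],.012).round(3))
print('bar top near end',f([(557,358),(573,368)],.138).round(3),'bar far',f([(733,148),(752,157)],.138).round(3))
print('chest rim near right',f([(577,165),(663,65)],.066).round(3),'near left',f([(232,2)],.066).round(3))
# full-picture pixels
print('chest corner L',px2w(c,[(305,232),(331,206)],.066).round(3))
print('ring',px2w(c,[(395,172)],.25).round(3))
print('strip',f([(325,360),(585,490)],.009).round(3),'key',f([(65,70),(170,92)],.01).round(3))
print('tape',px2w(c,[(482,285)],.02).round(3),'clamp corners',px2w(c,[(254,243),(220,280),(236,203),(200,150)],.02).round(3), 'blue', px2w(c,[(235,308)],.03).round(3))
E
```

```text
A [[0.434, 0.119], [0.462, 0.118], [0.464, 0.049], [0.431, 0.053]] [0.447 0.085 0.018] sides [0.066, 0.028, 0.069, 0.033]
B [[0.448, 0.015], [0.482, 0.02], [0.459, -0.108], [0.424, -0.101]] [ 0.453 -0.043  0.018] sides [0.118, 0.035, 0.13, 0.037]
C [[0.411, -0.134], [0.451, -0.136], [0.465, -0.237], [0.42, -0.241]] [ 0.436 -0.187  0.018] sides [0.106, 0.04, 0.102, 0.045]
rack base near end [[ 0.378 -0.295  0.012]
 [ 0.377 -0.346  0.012]] far [[ 0.58  -0.374  0.012]]
bar top near end [[ 0.339 -0.313  0.138]
 [ 0.338 -0.325  0.138]] bar far [[ 0.581 -0.336  0.138]
 [ 0.581 -0.352  0.138]]
chest rim near right [[ 0.552 -0.227  0.066]
 [ 0.692 -0.237  0.066]] near left [[0.538 0.115 0.066]]
chest corner L [[0.549 0.124 0.066]
 [0.688 0.124 0.066]]
ring [[ 0.742 -0.052  0.25 ]]
strip [[ 0.31  -0.14   0.009]
 [ 0.33  -0.358  0.009]] key [[0.424 0.222 0.01 ]
 [0.458 0.127 0.01 ]]
tape [[ 0.704 -0.382  0.02 ]] clamp corners [[0.458 0.251 0.02 ]
 [0.293 0.238 0.02 ]
 [0.561 0.415 0.02 ]
 [0.7   0.714 0.02 ]] blue [[0.24  0.133 0.03 ]]
```

View pics/wrist0.png

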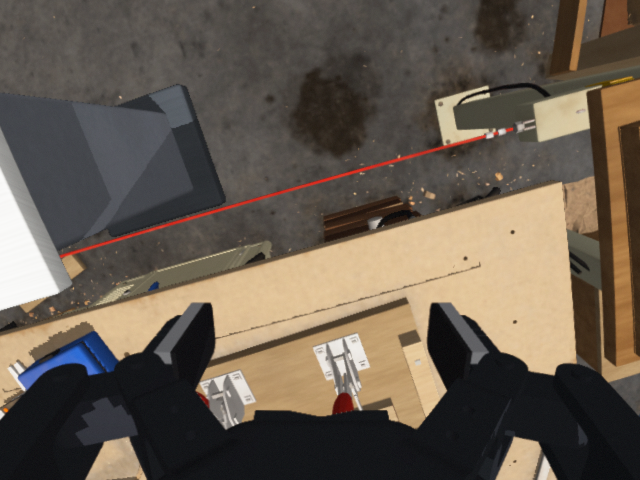

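The wrist view shows only the clamp board and the bench edge. The measured sizes agree with the spec: A is sample_4 at (0.447,0.085), B is at (0.453,-0.043) and C at (0.436,-0.187). The chest centre is about (0.62,-0.054) with yaw near 0. Next I'll move over the samples for a closer look and to search for the rest.

>>> {"method": "jog_arm", "body": {
  "motion": [
    {"x": -55, "y": -60, "z": -25, "spin": 10},
    {"x": -110, "y": -120, "z": -50, "spin": 20},
    {"x": -160, "y": -180, "z": -75, "spin": 30},
    {"x": -215, "y": -240, "z": -95, "spin": 40},
    {"x": -215, "y": -240, "z": -95, "spin": 50},
    {"x": -215, "y": -240, "z": -95, "spin": 60},
    {"x": -215, "y": -240, "z": -95, "spin": 70},
    {"x": -215, "y": -240, "z": -95, "spin": 74}
  ]
}}

```text
validation failed for argument at $.mo...
```

>>> {"method": "jog_arm", "body": {
  "motion": [
    {"x": -60, "y": 30, "z": -20},
    {"x": -120, "y": 60, "z": -40},
    {"x": -180, "y": 90, "z": -60},
    {"x": -240, "y": 110, "z": -80},
    {"x": -290, "y": 140, "z": -95},
    {"x": -290, "y": 140, "z": -95},
    {"x": -290, "y": 140, "z": -95},
    {"x": -290, "y": 140, "z": -95}
  ]
}}

```text
validation failed for argument at $.mo...
```

```bash
python3 - <<'E'
from h import *
save('wrist','wrist1'); save('scene','scene1'); save('side','side1')
a=cv2.imread('pics/wrist1.png'); b=cv2.imread('pics/side1.png')[130:330,200:500];
cv2.imwrite('pics/c3.png',cv2.resize(b,None,fx=2.66,fy=2.66,interpolation=2))
E
```

```text
(no output)
```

View pics/wrist1.png

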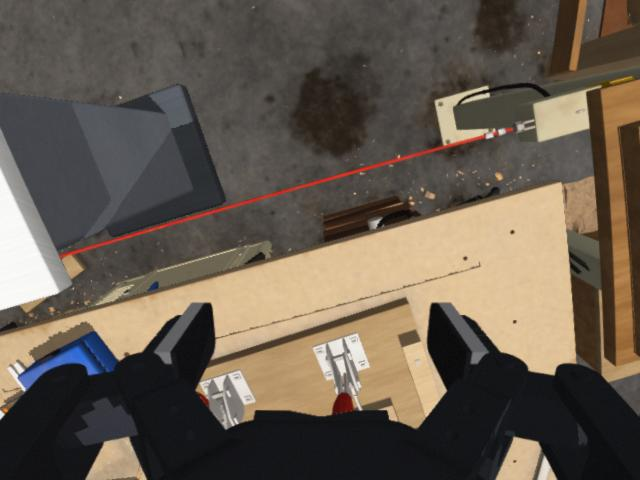

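View pics/c3.png

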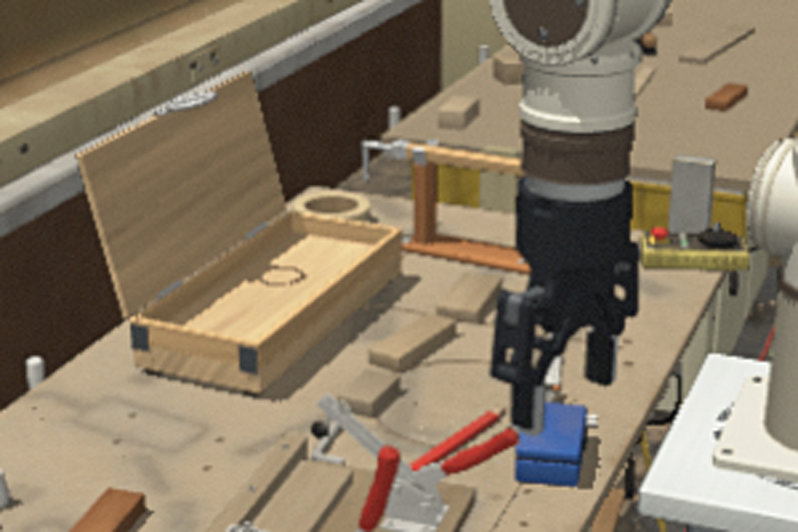

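Both moves were refused, so the pictures are unchanged from the start. The rows may need every field, so I'll resend with all five.

>>> {"method": "jog_arm", "body": {
  "motion": [
    {"x": -55, "y": -60, "z": -25, "spin": 10, "fingers": -1},
    {"x": -110, "y": -120, "z": -50, "spin": 20, "fingers": -1},
    {"x": -160, "y": -180, "z": -75, "spin": 30, "fingers": -1},
    {"x": -215, "y": -240, "z": -95, "spin": 40, "fingers": -1},
    {"x": -215, "y": -240, "z": -95, "spin": 50, "fingers": -1},
    {"x": -215, "y": -240, "z": -95, "spin": 60, "fingers": -1},
    {"x": -215, "y": -240, "z": -95, "spin": 70, "fingers": -1},
    {"x": -215, "y": -240, "z": -95, "spin": 74, "fingers": -1}
  ]
}}

```text
clock: 1.3
eef_pos: [0.2789, 0.1897, 0.3063]
tool_rot: [0.709, 0.705, 0.0, 0.0]
ft_force: [0.2, 0.1, 0.2]
grip_width: 0.0856
grasp_force: 0.0
```

>>> {"method": "jog_arm", "body": {
  "motion": [
    {"x": -60, "y": 30, "z": -20, "spin": 0, "fingers": -1},
    {"x": -120, "y": 60, "z": -40, "spin": 0, "fingers": -1},
    {"x": -180, "y": 90, "z": -60, "spin": 0, "fingers": -1},
    {"x": -240, "y": 110, "z": -80, "spin": 0, "fingers": -1},
    {"x": -290, "y": 140, "z": -95, "spin": 0, "fingers": -1},
    {"x": -290, "y": 140, "z": -95, "spin": 0, "fingers": -1}
  ]
}}

```text
clock: 2.05
eef_pos: [0.4193, -0.103, 0.4013]
tool_rot: [0.709, 0.705, 0.0, 0.0]
ft_force: [0.5, 0.0, -0.0]
grip_width: 0.0857
grasp_force: 0.0
```

```bash
python3 - <<'E'
from h import *
save('wrist','wrist1'); save('scene','scene1'); save('side','side1')
a=cv2.imread('pics/wrist1.png'); b=cv2.imread('pics/side1.png')[100:340,240:560];s=cv2.imread('pics/scene1.png')[180:420,240:560]
cv2.imwrite('pics/c4.png',np.vstack([np.hstack([cv2.resize(a,(400,300),interpolation=3),cv2.resize(b,(400,300))]),cv2.resize(s,(800,600))[:300]]))
E
```

```text
(no output)
```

View pics/c4.png

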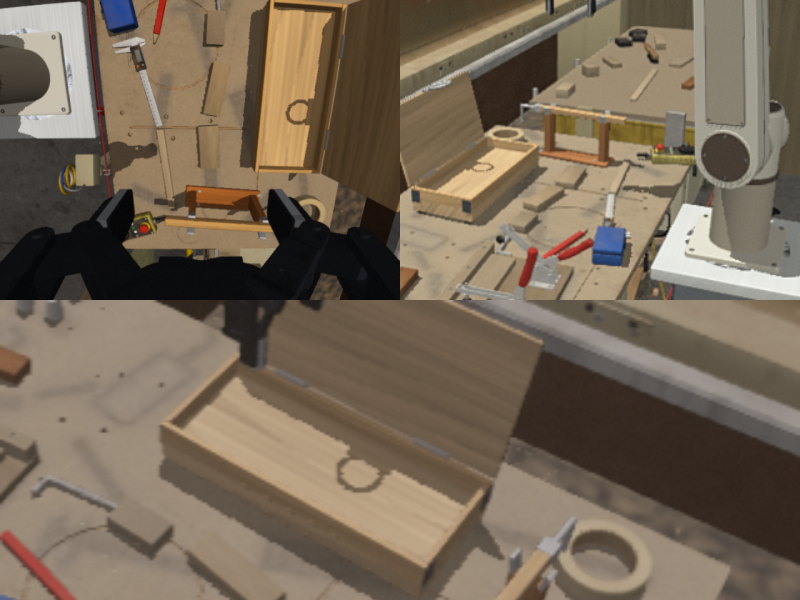

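The wrist view shows A, B and C in a column at mosaic (214,28), (215,80) and (208,145), with the strip at (165,175) and the rack below. There is no fourth sample there yet, so I'll check the left part of the bench.

```bash
python3 - <<'E'
from h import *
a=cv2.imread('pics/wrist1.png')[0:400,290:560]; s=cv2.imread('pics/scene1.png')[110:310,90:310]
s2=cv2.resize(s,(520,473),interpolation=2); a=cv2.resize(a,(270,400)); 
o=np.zeros((473,790,3),np.uint8); o[:400,:270]=a; o[:,270:]=s2; cv2.imwrite('pics/c5.png',o)
E
```

```text
(no output)
```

View pics/c5.png

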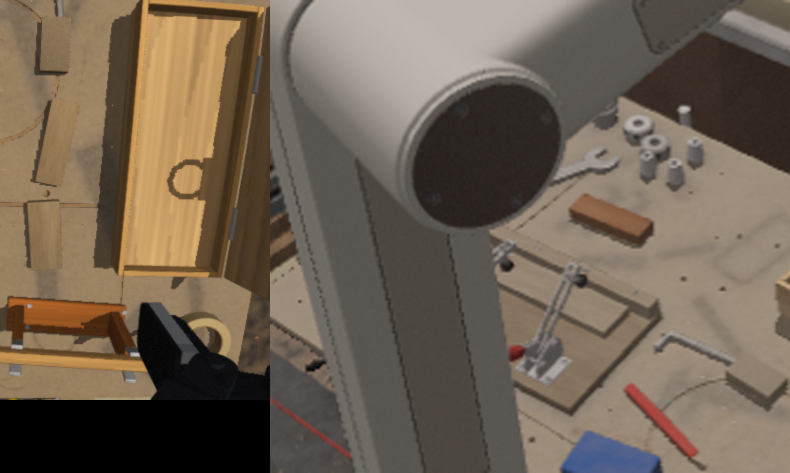

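The scene crop shows a reddish block at (610,215) and a plank on the clamp board, neither of them clearly a sample. I'll look straight down on the left part.

>>> {"method": "jog_arm", "body": {
  "motion": [
    {"x": 60, "y": 0, "z": 0, "spin": 0, "fingers": -1},
    {"x": 120, "y": 0, "z": 0, "spin": 0, "fingers": -1},
    {"x": 180, "y": 0, "z": 0, "spin": 0, "fingers": -1},
    {"x": 240, "y": 0, "z": 0, "spin": 0, "fingers": -1},
    {"x": 240, "y": 0, "z": 0, "spin": 0, "fingers": -1}
  ]
}}

```text
clock: 2.82
eef_pos: [0.4167, 0.1445, 0.4004]
tool_rot: [0.704, 0.71, -0.0, -0.001]
ft_force: [-0.5, -0.9, -0.1]
grip_width: 0.0853
grasp_force: 0.0
```

```bash
python3 - <<'E'
from h import *
save('wrist','wrist2'); save('scene','scene2')
a=cv2.imread('pics/wrist2.png'); s=cv2.imread('pics/scene0.png')[170:430,100:560]
cv2.imwrite('pics/c6.png',np.hstack([cv2.resize(a,(480,360),interpolation=3),cv2.resize(cv2.imread('pics/scene2.png')[260:480,300:560],(320,270)).copy() if 0 else np.vstack([cv2.resize(cv2.imread('pics/scene2.png')[240:440,330:590],(320,246)),np.zeros((114,320,3),np.uint8)])]))
c=load('scene0')
w=px2w(c,[(216,200),(220,193),(252,204),(249,212)],.03);print(w.round(3))
E
```

```text
[[0.527 0.471 0.03 ]
 [0.56  0.483 0.03 ]
 [0.58  0.361 0.03 ]
 [0.546 0.345 0.03 ]]
```

View pics/c6.png

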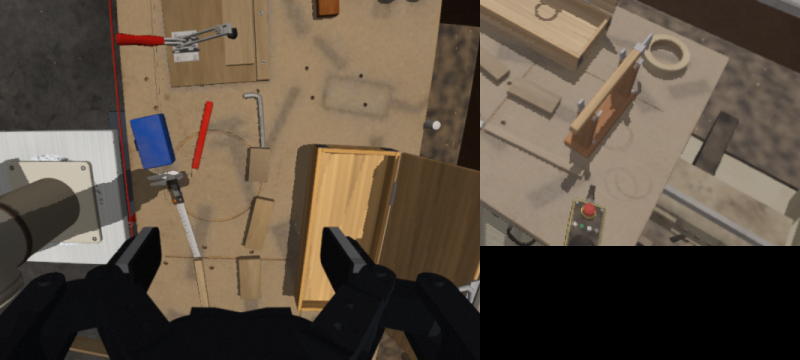

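The wrist view shows A at (258,163), B at (259,222) and C at (249,278), the hex key at (255,120), and nothing else sample-like except the red block at (327,5). I'll fit a box to the red block in two views to get its true size.

```bash
cat > fit.py <<'E'
from h import *
from scipy.optimize import least_squares
T=np.linspace(0,2*np.pi,24,endpoint=False); D=np.c_[np.cos(T),np.sin(T)]
def box(p): 
    x,y,t,l,w,h=p; c,s=np.cos(t),np.sin(t)
    return np.array([[x+a*w/2*c-b*l/2*s,y+a*w/2*s+b*l/2*c,z] for a in(-1,1) for b in(-1,1) for z in(0,h)])
def sup(px): return (px@D.T).max(0)
def fit(obs,p0): return least_squares(lambda p:np.concatenate([sup(w2px(c,box(p)))-m for c,m in obs]),p0,loss='soft_l1')
E
python3 - <<'E'
from fit import *
obs=[]
for f,(u0,v0,u1,v1) in dict(scene0=(205,183,265,225),side0=(205,305,270,355)).items():
    c=load(f); a=c['pixels'][v0:v1,u0:u1]; h=cv2.cvtColor(a,cv2.COLOR_RGB2HSV)
    m=((h[...,0]<14)&(h[...,1]>110)).astype(np.uint8); n,l,s,_=cv2.connectedComponentsWithStats(m); k=1+s[1:,4].argmax()
    v,u=np.nonzero(l==k); print(f,s[k]+[u0,v0,0,0,0],a[l==k].mean(0)); obs.append((c,sup(np.c_[u+u0,v+v0].astype(float))))
r=fit(obs,[.555,.415,-.15,.12,.04,.02]); print(r.x.round(4),np.sqrt(2*r.cost/48))
for f,pts in dict(scene0=[(333,291),(373,318),(295,270)]).items():
    for u,v in pts: print(load(f)['pixels'][v-2:v+3,u-2:u+3].mean((0,1)))
E
```

```text
scene0 [217 192  35  21 363] [116.5399449   83.31680441  60.79889807]
side0 [218 314  36  33 535] [140.17009346  96.18317757  63.31962617]
[0.5705 0.434  0.0996 0.1115 0.0337 0.0165] 0.3010556201938452
[147.84 128.8  107.76]
[144.6  126.84 106.8 ]
[140.64 125.08 108.12]
```

The fit gives about 0.036 x 0.112 x 0.018 m, allowing for pixel edges. That matches sample_1 (36 x 110 x 18), so the reddish block at (0.570,0.434) is the fourth sample. Next I'll refine the others and the chest from the wrist view.

```bash
python3 - <<'E'
from h import *
c=load('wrist1'); f=lambda l,z:px2w(c,np.array(l,float)+[290,0],z)
for n,l in dict(A=[(42,16),(69,18),(68,72),(40,71)],B=[(57,98),(78,102),(57,186),(36,181)],C=[(29,201),(58,200),(61,268),(31,270)]).items():
    w=f(l,.018); d=w[0]-w[3]+w[1]-w[2]; print(n,w.mean(0).round(3),'yaw',np.degrees(np.arctan2(-d[0],d[1])).round(1),'sides',[round(float(np.linalg.norm(w[i]-w[i-1])),3) for i in range(4)])
print('chest rim',f([(120,275),(222,276),(268,8),(146,0)],.066).round(3).tolist(), 'well',f([(127,268),(216,270),(246,15),(150,7)],.066).round(3).tolist())
print('rack base',f([(8,328),(11,298),(126,306)],.012).round(3).tolist(),'bar',f([(0,351),(135,367)],.138).round(3).tolist())
E
```

```text
A [0.452 0.091 0.018] yaw -1.2 sides [0.071, 0.037, 0.069, 0.039]
B [ 0.456 -0.041  0.018] yaw -13.8 sides [0.121, 0.03, 0.122, 0.032]
C [ 0.44  -0.18   0.018] yaw 2.3 sides [0.111, 0.044, 0.109, 0.048]
chest rim [[0.548, -0.227, 0.066], [0.703, -0.231, 0.066], [0.719, 0.13, 0.066], [0.561, 0.133, 0.066]] well [[0.558, -0.217, 0.066], [0.692, -0.221, 0.066], [0.691, 0.121, 0.066], [0.567, 0.125, 0.066]]
rack base [[0.378, -0.344, 0.012], [0.385, -0.288, 0.012], [0.576, -0.304, 0.012]] bar [[0.376, -0.307, 0.138], [0.56, -0.335, 0.138]]
```

All measured sizes match the spec, so the identities are: A = sample_4, B = sample_2 or 3, C = sample_5, D (reddish) = sample_1. The chest is at about (0.632,-0.049) with yaw -2°. I'll pick A first.

>>> {"method": "jog_arm", "body": {
  "motion": [
    {"x": -25, "y": 18, "z": 55, "spin": 0, "fingers": -1},
    {"x": -49, "y": 35, "z": 110, "spin": 0, "fingers": -1},
    {"x": -49, "y": 35, "z": 170, "spin": 0, "fingers": -1},
    {"x": -49, "y": 35, "z": 230, "spin": 0, "fingers": -1},
    {"x": -49, "y": 35, "z": 290, "spin": 0, "fingers": -1},
    {"x": -49, "y": 35, "z": 340, "spin": 0, "fingers": -1},
    {"x": -49, "y": 35, "z": 340, "spin": 0, "fingers": -1}
  ]
}}

```text
clock: 3.8
eef_pos: [0.4492, 0.0887, 0.0581]
tool_rot: [0.709, 0.706, -0.004, -0.002]
ft_force: [-0.6, 0.2, -0.3]
grip_width: 0.0857
grasp_force: 0.0
```

>>> {"method": "jog_arm", "body": {
  "motion": [
    {"x": 5, "y": 0, "z": 35, "spin": 0, "fingers": -1},
    {"x": 5, "y": 0, "z": 56, "spin": 0, "fingers": -1},
    {"x": 5, "y": 0, "z": 56, "spin": 0, "fingers": 1},
    {"x": 5, "y": 0, "z": 56, "spin": 0, "fingers": 1},
    {"x": 5, "y": 0, "z": 56, "spin": 0, "fingers": 1},
    {"x": 5, "y": 0, "z": 56, "spin": 0, "fingers": 1},
    {"x": 5, "y": 0, "z": 56, "spin": 0, "fingers": 1},
    {"x": 5, "y": 0, "z": 56, "spin": 0, "fingers": 1}
  ]
}}

```text
clock: 4.8
eef_pos: [0.4534, 0.096, 0.0051]
tool_rot: [0.708, 0.707, -0.0, -0.0]
ft_force: [0.3, 0.7, 1.1]
grip_width: -0.0001
grasp_force: 0.0
```

The fingers shut on nothing, so I'll lift, open and look.

>>> {"method": "jog_arm", "body": {
  "motion": [
    {"x": 0, "y": 0, "z": -60, "spin": 0, "fingers": -1},
    {"x": 0, "y": 0, "z": -120, "spin": 0, "fingers": -1},
    {"x": 0, "y": 0, "z": -180, "spin": 0, "fingers": -1},
    {"x": 0, "y": 0, "z": -240, "spin": 0, "fingers": -1},
    {"x": 0, "y": 0, "z": -250, "spin": 0, "fingers": -1},
    {"x": 0, "y": 0, "z": -250, "spin": 0, "fingers": -1}
  ]
}}

```text
clock: 5.55
eef_pos: [0.4538, 0.0961, 0.2553]
tool_rot: [0.708, 0.707, 0.001, 0.0]
ft_force: [-1.1, 0.3, -0.4]
grip_width: 0.0855
grasp_force: 0.0
```

```bash
python3 - <<'E'
from h import *
save('wrist','wrist3'); s=save('side','side3');print(readout.get_obs()['eef_pos'])
b=cv2.imread('pics/side3.png')[190:310,290:450]
cv2.imwrite('pics/c7.png',np.hstack([cv2.imread('pics/wrist3.png')[:400,120:520],np.vstack([cv2.resize(b,(400,300)),np.zeros((100,400,3),np.uint8)])]))
E
```

```text
[0.45244708 0.09577634 0.25315827]
```

View pics/c7.png

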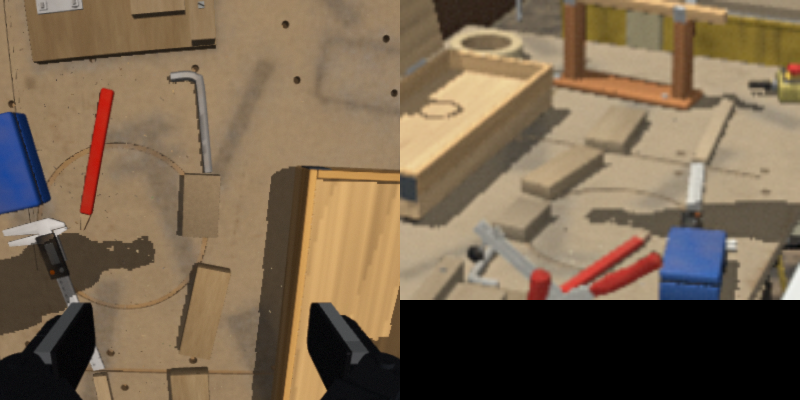

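A is still at crop (200,205), untouched, so I'll check its position against the TCP projection in this picture.

```bash
python3 - <<'E'
from h import *
c=load('wrist3'); f=lambda l,z:px2w(c,np.array(l,float)+[120,0],z)
for n,l in dict(A=[(181,174),(219,175),(218,238),(178,235)],B=[(197,264),(230,270),(210,359),(178,352)]).items():
    w=f(l,.018); d=w[0]-w[3]+w[1]-w[2]; print(n,w.mean(0).round(3),'yaw',np.degrees(np.arctan2(-d[0],d[1])).round(1),[round(float(np.linalg.norm(w[i]-w[i-1])),3) for i in range(4)])
print(w2px(c,[(.4524,.0958,.2532),(.4524,.0958,0)]), c['rvec'].ravel(),c['tvec'].ravel(),-cv2.Rodrigues(c['rvec'])[0].T@c['tvec'].ravel())
c=load('scene0'); print(w2px(c,[(.452,.091,.018),(.456,-.041,.018)]))
E
```

```text
A [0.451 0.093 0.018] yaw -1.9 [0.069, 0.041, 0.071, 0.046]
B [ 0.456 -0.038  0.018] yaw -11.2 [0.12, 0.039, 0.123, 0.042]
[[320.0746445  289.59928365]
 [320.42661843 200.86784776]] [-2.85691862e+00  1.68933084e-03 -9.06737361e-05] [-0.45268912  0.04449197  0.44866807] [0.45278737 0.16818654 0.41821873]
[[294.95292631 267.7876135 ]
 [333.15783767 287.53683715]]
```

```bash
python3 - <<'E'
from h import *
c=load('side3'); 
for z in(0,.018): print(((w2px(c,[(.431,.058,z),(.471,.058,z),(.471,.128,z),(.431,.128,z)])-[290,190])*2.5+[400,0]).round().tolist())
o=readout.get_obs();print(o['eef_pos'],o['tool_rot'],w2px(c,[o['eef_pos']]))
E
```

```text
[[553.0, 215.0], [520.0, 209.0], [495.0, 236.0], [529.0, 242.0]]
[[553.0, 201.0], [520.0, 195.0], [495.0, 221.0], [528.0, 228.0]]
[0.45244708 0.09577634 0.25315827] [ 0.70762924  0.7065818  -0.00145041 -0.00095826] [[337.82886329 193.65809496]]
```

>>> {"method": "jog_arm", "body": {
  "motion": [
    {"x": 0, "y": 0, "z": 60, "spin": 0, "fingers": -1},
    {"x": 0, "y": 0, "z": 120, "spin": 0, "fingers": -1},
    {"x": 0, "y": 0, "z": 180, "spin": 0, "fingers": -1},
    {"x": 0, "y": 0, "z": 230, "spin": 0, "fingers": -1},
    {"x": 0, "y": 0, "z": 251, "spin": 0, "fingers": -1},
    {"x": 0, "y": 0, "z": 251, "spin": 0, "fingers": -1},
    {"x": 0, "y": 0, "z": 251, "spin": 0, "fingers": -1}
  ]
}}

```text
clock: 6.52
eef_pos: [0.4533, 0.0959, 0.0039]
tool_rot: [0.708, 0.707, -0.0, -0.0]
ft_force: [0.2, -0.2, -0.4]
grip_width: 0.0857
grasp_force: 0.0
```

>>> {"method": "jog_arm", "body": {
  "motion": [
    {"x": 0, "y": 0, "z": 0, "spin": 0, "fingers": 0},
    {"x": 0, "y": 0, "z": 0, "spin": 0, "fingers": 0},
    {"x": 0, "y": 0, "z": 0, "spin": 0, "fingers": 0.3},
    {"x": 0, "y": 0, "z": 0, "spin": 0, "fingers": 0.3}
  ]
}}

```text
clock: 7.02
eef_pos: [0.4537, 0.096, 0.0043]
tool_rot: [0.708, 0.707, 0.0, 0.0]
ft_force: [0.1, -0.7, -0.5]
grip_width: 0.0301
grasp_force: 0.0
```

```bash
python3 - <<'E'
from h import *
save('wrist','wrist4'); save('side','side4'); save('scene','scene4')
b=cv2.imread('pics/side4.png')[210:310,300:400]; a=cv2.imread('pics/wrist4.png')[:,80:560]
s=cv2.imread('pics/scene4.png')[220:320,250:370]
cv2.imwrite('pics/c8.png',np.hstack([cv2.resize(a,(400,400)),np.vstack([cv2.resize(b,(400,400))])]))
E
```

```text
(no output)
```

View pics/c8.png

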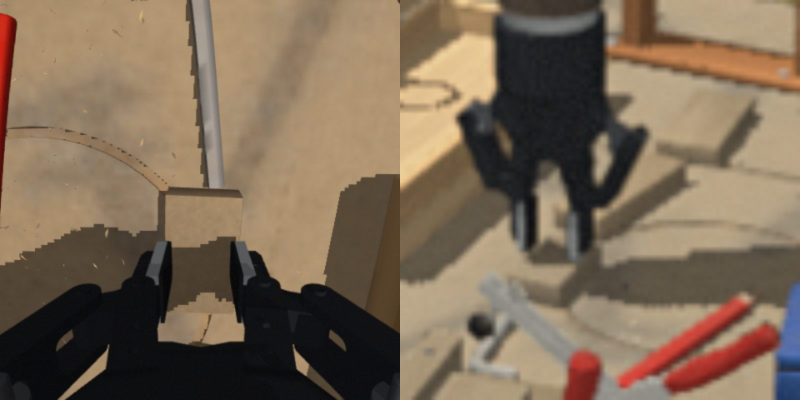

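The side view shows the fingertips near (520,245) and (585,255), still above the piece. So the real tips sit about 15 mm behind the nominal TCP. I'll open, go lower while watching the force, and close.

>>> {"method": "jog_arm", "body": {
  "motion": [
    {"x": 0, "y": 0, "z": 0, "spin": 0, "fingers": -1},
    {"x": 0, "y": 0, "z": 0, "spin": 0, "fingers": -1},
    {"x": 0, "y": 0, "z": 0, "spin": 0, "fingers": -1},
    {"x": 0, "y": 0, "z": 7, "spin": 0, "fingers": -1},
    {"x": 0, "y": 0, "z": 13, "spin": 0, "fingers": -1},
    {"x": 0, "y": 0, "z": 13, "spin": 0, "fingers": -1}
  ]
}}

```text
clock: 7.92
eef_pos: [0.4527, 0.0958, -0.0098]
tool_rot: [0.708, 0.707, -0.001, -0.001]
ft_force: [0.3, -0.2, -0.5]
grip_width: 0.0855
grasp_force: 0.0
```

>>> {"method": "jog_arm", "body": {
  "motion": [
    {"x": 0, "y": 0, "z": 0, "spin": 0, "fingers": 0},
    {"x": 0, "y": 0, "z": 0, "spin": 0, "fingers": 1},
    {"x": 0, "y": 0, "z": 0, "spin": 0, "fingers": 1},
    {"x": 0, "y": 0, "z": 0, "spin": 0, "fingers": 1},
    {"x": 0, "y": 0, "z": 0, "spin": 0, "fingers": 1}
  ]
}}

```text
clock: 8.55
eef_pos: [0.4539, 0.096, -0.0083]
tool_rot: [0.708, 0.707, 0.0, 0.0]
ft_force: [-1.1, 0.5, 5.9]
grip_width: 0.0375
grasp_force: 59.7
```

A is gripped at 37.5 mm and 60 N. I'll lift it, turn and carry it over the well.

>>> {"method": "jog_arm", "body": {
  "motion": [
    {"x": 0, "y": 0, "z": -50, "spin": 0, "fingers": 1},
    {"x": 0, "y": 0, "z": -110, "spin": -10, "fingers": 1},
    {"x": -20, "y": 30, "z": -150, "spin": -20, "fingers": 1},
    {"x": -40, "y": 65, "z": -150, "spin": -30, "fingers": 1},
    {"x": -60, "y": 100, "z": -150, "spin": -40, "fingers": 1},
    {"x": -80, "y": 130, "z": -150, "spin": -50, "fingers": 1},
    {"x": -98, "y": 162, "z": -150, "spin": -60, "fingers": 1},
    {"x": -98, "y": 162, "z": -150, "spin": -68, "fingers": 1}
  ]
}}

```text
clock: 9.55
eef_pos: [0.6171, -0.0039, 0.1399]
tool_rot: [0.19, 0.982, -0.0, 0.0]
ft_force: [-1.3, 0.2, -0.2]
grip_width: 0.0375
grasp_force: 60.4
```

>>> {"method": "jog_arm", "body": {
  "motion": [
    {"x": 0, "y": 0, "z": 0, "spin": -10, "fingers": 1},
    {"x": 0, "y": 0, "z": 0, "spin": -20, "fingers": 1},
    {"x": 0, "y": 0, "z": 0, "spin": -20, "fingers": 1},
    {"x": 0, "y": 0, "z": 0, "spin": -20, "fingers": 1}
  ]
}}

```text
clock: 10.05
eef_pos: [0.6152, -0.0023, 0.1408]
tool_rot: [0.019, 1.0, -0.0, -0.0]
ft_force: [0.6, 0.2, 0.2]
grip_width: 0.0376
grasp_force: 60.4
```

>>> {"method": "jog_arm", "body": {
  "motion": [
    {"x": 0, "y": 0, "z": 55, "spin": 0, "fingers": 1},
    {"x": 0, "y": 0, "z": 95, "spin": 0, "fingers": 1},
    {"x": 0, "y": 0, "z": 108, "spin": 0, "fingers": 1},
    {"x": 0, "y": 0, "z": 108, "spin": 0, "fingers": 1},
    {"x": 0, "y": 0, "z": 108, "spin": 0, "fingers": -0.4},
    {"x": 0, "y": 0, "z": 108, "spin": 0, "fingers": -0.4},
    {"x": 0, "y": 0, "z": 108, "spin": 0, "fingers": -0.4}
  ]
}}

```text
clock: 10.92
eef_pos: [0.6158, -0.0023, 0.0335]
tool_rot: [0.018, 1.0, -0.0, 0.0]
ft_force: [-0.6, -0.2, 0.4]
grip_width: 0.0602
grasp_force: 0.0
```

```bash
python3 - <<'E'
from h import *
c=save('side','side5'); save('wrist','wrist5'); b=cv2.imread('pics/side5.png')[180:290,230:370]
# B in scene now?
print(readout.get_obs()['eef_pos'])
E
```

```text
[ 0.61553565 -0.00232179  0.03323118]
```

A is released. Next is B, closing across it with the tool turned -80°.

>>> {"method": "jog_arm", "body": {
  "motion": [
    {"x": 0, "y": 0, "z": -55, "spin": 0, "fingers": -0.4},
    {"x": 0, "y": 0, "z": -100, "spin": -10, "fingers": -1},
    {"x": 40, "y": -10, "z": -100, "spin": -20, "fingers": -1},
    {"x": 80, "y": -25, "z": -100, "spin": -30, "fingers": -1},
    {"x": 120, "y": -40, "z": -100, "spin": -40, "fingers": -1},
    {"x": 160, "y": -54, "z": -80, "spin": -50, "fingers": -1},
    {"x": 160, "y": -54, "z": -50, "spin": -60, "fingers": -1},
    {"x": 160, "y": -54, "z": -30, "spin": -70, "fingers": -1}
  ]
}}

```text
clock: 12.02
eef_pos: [0.4526, -0.0506, 0.0624]
tool_rot: [-0.561, 0.828, 0.0, -0.0]
ft_force: [-0.1, -0.1, 0.1]
grip_width: 0.0853
grasp_force: 0.0
```

>>> {"method": "jog_arm", "body": {
  "motion": [
    {"x": 0, "y": 0, "z": 0, "spin": -10, "fingers": -1},
    {"x": 0, "y": 0, "z": 0, "spin": -10, "fingers": -1},
    {"x": 0, "y": 0, "z": 0, "spin": -10, "fingers": -1}
  ]
}}

```text
clock: 12.4
eef_pos: [0.4538, -0.0505, 0.0634]
tool_rot: [-0.628, 0.778, -0.0, 0.0]
ft_force: [0.4, -0.0, 0.3]
grip_width: 0.0854
grasp_force: 0.0
```

```bash
python3 - <<'E'
from h import *
c=save('wrist','wrist6'); print(readout.get_obs()['eef_pos'])
p=lambda x,y:(.456+x*np.cos(-.218)-y*np.sin(-.218),-.04+x*np.sin(-.218)+y*np.cos(-.218),.018)
q=w2px(c,[p(-.02,-.06),p(.02,-.06),p(.02,.06),p(-.02,.06)]);print(q.round())
a=cv2.imread('pics/wrist6.png'); g=cv2.cvtColor(a,6); print(g.shape)
s=cv2.imread('pics/side5.png')[170:300,220:390]; cv2.imwrite('pics/c9.png',np.hstack([cv2.resize(a,(440,330)),cv2.resize(s,(360,330),interpolation=2)]))
E
```

```text
[ 0.4538912  -0.05044172  0.06338366]
[[355. 176.]
 [284. 175.]
 [288. 359.]
 [349. 360.]]
(480, 640)
```

View pics/c9.png

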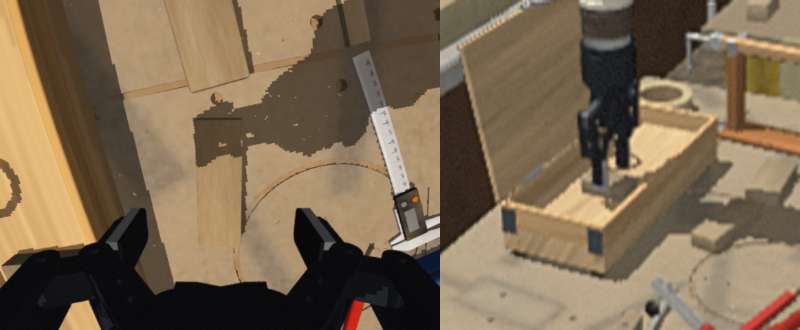

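B sits at wrist pixels x 284–356, y 172–361, which matches the projection. The side view shows A under the gripper in the well. I have one picture left, so from here I'll check by numbers. Grasping B.

>>> {"method": "jog_arm", "body": {
  "motion": [
    {"x": 0, "y": 0, "z": 45, "spin": 0, "fingers": -1},
    {"x": 0, "y": 0, "z": 72, "spin": 0, "fingers": -1},
    {"x": 0, "y": 0, "z": 72, "spin": 0, "fingers": -1},
    {"x": 0, "y": 0, "z": 72, "spin": 0, "fingers": 0},
    {"x": 0, "y": 0, "z": 72, "spin": 0, "fingers": 1},
    {"x": 0, "y": 0, "z": 72, "spin": 0, "fingers": 1},
    {"x": 0, "y": 0, "z": 72, "spin": 0, "fingers": 1},
    {"x": 0, "y": 0, "z": 72, "spin": 0, "fingers": 1}
  ]
}}

```text
clock: 13.45
eef_pos: [0.4548, -0.0506, -0.0073]
tool_rot: [-0.629, 0.778, -0.001, 0.001]
ft_force: [-1.9, 0.7, 6.5]
grip_width: 0.0377
grasp_force: 59.3
```

>>> {"method": "jog_arm", "body": {
  "motion": [
    {"x": 0, "y": 0, "z": -50, "spin": 0, "fingers": 1},
    {"x": 0, "y": 0, "z": -110, "spin": 10, "fingers": 1},
    {"x": 0, "y": -30, "z": -150, "spin": 20, "fingers": 1},
    {"x": -1, "y": -60, "z": -150, "spin": 30, "fingers": 1},
    {"x": -2, "y": -95, "z": -150, "spin": 40, "fingers": 1},
    {"x": -3, "y": -130, "z": -150, "spin": 50, "fingers": 1},
    {"x": -4, "y": -161, "z": -150, "spin": 60, "fingers": 1},
    {"x": -4, "y": -161, "z": -150, "spin": 70, "fingers": 1}
  ]
}}

```text
clock: 14.45
eef_pos: [0.6137, -0.0806, 0.1408]
tool_rot: [-0.066, 0.998, -0.0, 0.001]
ft_force: [-0.7, -0.1, -0.8]
grip_width: 0.0372
grasp_force: 60.6
```

>>> {"method": "jog_arm", "body": {
  "motion": [
    {"x": 0, "y": 0, "z": 0, "spin": 10, "fingers": 1},
    {"x": 0, "y": 0, "z": 0, "spin": 10, "fingers": 1},
    {"x": 0, "y": 0, "z": 0, "spin": 10, "fingers": 1}
  ]
}}

```text
clock: 14.82
eef_pos: [0.6117, -0.0802, 0.1414]
tool_rot: [0.017, 1.0, -0.0, 0.0]
ft_force: [-0.1, -0.5, -1.7]
grip_width: 0.0373
grasp_force: 60.6
```

>>> {"method": "jog_arm", "body": {
  "motion": [
    {"x": 0, "y": 0, "z": 55, "spin": 0, "fingers": 1},
    {"x": 0, "y": 0, "z": 95, "spin": 0, "fingers": 1},
    {"x": 0, "y": 0, "z": 108, "spin": 0, "fingers": 1},
    {"x": 0, "y": 0, "z": 108, "spin": 0, "fingers": 1},
    {"x": 0, "y": 0, "z": 108, "spin": 0, "fingers": -0.4},
    {"x": 0, "y": 0, "z": 108, "spin": 0, "fingers": -0.4},
    {"x": 0, "y": 0, "z": 108, "spin": 0, "fingers": -0.4}
  ]
}}

```text
clock: 15.7
eef_pos: [0.612, -0.0803, 0.0334]
tool_rot: [0.018, 1.0, -0.0, 0.0]
ft_force: [-0.4, 0.5, 0.5]
grip_width: 0.06
grasp_force: 0.0
```

>>> {"method": "jog_arm", "body": {
  "motion": [
    {"x": 0, "y": 0, "z": -55, "spin": 0, "fingers": -0.4},
    {"x": 0, "y": 0, "z": -100, "spin": 10, "fingers": -1},
    {"x": 40, "y": -20, "z": -100, "spin": 20, "fingers": -1},
    {"x": 80, "y": -45, "z": -100, "spin": 30, "fingers": -1},
    {"x": 120, "y": -75, "z": -100, "spin": 40, "fingers": -1},
    {"x": 168, "y": -107, "z": -80, "spin": 50, "fingers": -1},
    {"x": 168, "y": -107, "z": -50, "spin": 60, "fingers": -1},
    {"x": 168, "y": -107, "z": -30, "spin": 70, "fingers": -1}
  ]
}}

```text
clock: 16.7
eef_pos: [0.4389, -0.1815, 0.0624]
tool_rot: [0.591, 0.806, 0.0, -0.0]
ft_force: [-1.0, 1.1, 0.9]
grip_width: 0.0855
grasp_force: 0.0
```

>>> {"method": "jog_arm", "body": {
  "motion": [
    {"x": 0, "y": 0, "z": 0, "spin": 10, "fingers": -1},
    {"x": 0, "y": 0, "z": 0, "spin": 15, "fingers": -1},
    {"x": 0, "y": 0, "z": 0, "spin": 15, "fingers": -1}
  ]
}}

```text
clock: 17.08
eef_pos: [0.44, -0.1811, 0.0631]
tool_rot: [0.689, 0.725, 0.0, 0.0]
ft_force: [-1.3, 0.6, 0.2]
grip_width: 0.0857
grasp_force: 0.0
```

```bash
python3 - <<'E'
from h import *
c=save('wrist','wrist7'); save('scene','scene7'); print(readout.get_obs()['eef_pos'])
# where is C: correlate edge lines predicted
g=cv2.cvtColor(c['pixels'],cv2.COLOR_RGB2GRAY); e=cv2.GaussianBlur(cv2.Canny(g,20,60).astype(np.float32),(0,0),2)
best=[]
def rect(x,y,t,z=.018,w=.05,l=.11,n=25):
    k=np.linspace(-.5,.5,n); P=np.r_[np.c_[k*0-.5,k],np.c_[k*0+.5,k],np.c_[k,k*0-.5],np.c_[k,k*0+.5]]*[w,l]
    return np.c_[x+P[:,0]*np.cos(t)-P[:,1]*np.sin(t),y+P[:,0]*np.sin(t)+P[:,1]*np.cos(t),np.full(len(P),z)]
for x in np.arange(.42,.461,.002):
  for y in np.arange(-.21,-.149,.002):
    for t in np.radians(np.arange(-8,12,2)):
      q=w2px(c,rect(x,y,t)).round().astype(int); ok=(q[:,0]>=0)&(q[:,0]<640)&(q[:,1]>=0)&(q[:,1]<300)
      best.append((e[q[ok,1],q[ok,0]].mean(),x,y,np.degrees(t),ok.mean()))
for b in sorted(best)[-4:]: print(np.round(b,3))
E
```

```text
[ 0.44005839 -0.18105981  0.06317435]
[54.657  0.438 -0.18   2.     0.62 ]
[55.236  0.44  -0.18   2.     0.61 ]
[56.291  0.438 -0.18   0.     0.62 ]
[57.662  0.44  -0.18   4.     0.61 ]
```

The edge match confirms C at (0.440,-0.180). Grasping it.

>>> {"method": "jog_arm", "body": {
  "motion": [
    {"x": 0, "y": 0, "z": 45, "spin": 0, "fingers": -1},
    {"x": 0, "y": 0, "z": 72, "spin": 0, "fingers": -1},
    {"x": 0, "y": 0, "z": 72, "spin": 0, "fingers": -1},
    {"x": 0, "y": 0, "z": 72, "spin": 0, "fingers": 0},
    {"x": 0, "y": 0, "z": 72, "spin": 0, "fingers": 1},
    {"x": 0, "y": 0, "z": 72, "spin": 0, "fingers": 1},
    {"x": 0, "y": 0, "z": 72, "spin": 0, "fingers": 1},
    {"x": 0, "y": 0, "z": 72, "spin": 0, "fingers": 1}
  ]
}}

```text
clock: 18.18
eef_pos: [0.4413, -0.1816, -0.0069]
tool_rot: [0.689, 0.725, 0.001, 0.002]
ft_force: [-1.6, 1.4, 7.0]
grip_width: 0.0466
grasp_force: 60.3
```

>>> {"method": "jog_arm", "body": {
  "motion": [
    {"x": 0, "y": 0, "z": -50, "spin": 0, "fingers": 1},
    {"x": 0, "y": 0, "z": -110, "spin": -10, "fingers": 1},
    {"x": 2, "y": 35, "z": -150, "spin": -20, "fingers": 1},
    {"x": 4, "y": 70, "z": -150, "spin": -30, "fingers": 1},
    {"x": 6, "y": 110, "z": -150, "spin": -40, "fingers": 1},
    {"x": 8, "y": 150, "z": -150, "spin": -50, "fingers": 1},
    {"x": 10, "y": 183, "z": -150, "spin": -60, "fingers": 1},
    {"x": 10, "y": 183, "z": -150, "spin": -70, "fingers": 1}
  ]
}}

```text
clock: 19.18
eef_pos: [0.6245, -0.1612, 0.1411]
tool_rot: [0.145, 0.989, 0.0, 0.001]
ft_force: [-0.8, -0.2, -1.2]
grip_width: 0.0464
grasp_force: 61.5
```

>>> {"method": "jog_arm", "body": {
  "motion": [
    {"x": 0, "y": 0, "z": 0, "spin": -10, "fingers": 1},
    {"x": 0, "y": 0, "z": 0, "spin": -15, "fingers": 1},
    {"x": 0, "y": 0, "z": 0, "spin": -15, "fingers": 1},
    {"x": 0, "y": 0, "z": 0, "spin": -15, "fingers": 1}
  ]
}}

```text
clock: 19.68
eef_pos: [0.6223, -0.1618, 0.1415]
tool_rot: [0.019, 1.0, -0.0, 0.0]
ft_force: [-0.3, -0.1, -0.3]
grip_width: 0.0465
grasp_force: 61.5
```

>>> {"method": "jog_arm", "body": {
  "motion": [
    {"x": 0, "y": 0, "z": 55, "spin": 0, "fingers": 1},
    {"x": 0, "y": 0, "z": 95, "spin": 0, "fingers": 1},
    {"x": 0, "y": 0, "z": 108, "spin": 0, "fingers": 1},
    {"x": 0, "y": 0, "z": 108, "spin": 0, "fingers": 1},
    {"x": 0, "y": 0, "z": 108, "spin": 0, "fingers": -0.6},
    {"x": 0, "y": 0, "z": 108, "spin": 0, "fingers": -0.6},
    {"x": 0, "y": 0, "z": 108, "spin": 0, "fingers": -0.6}
  ]
}}

```text
clock: 20.55
eef_pos: [0.6225, -0.1618, 0.0334]
tool_rot: [0.018, 1.0, -0.0, 0.0]
ft_force: [0.0, 0.1, -0.5]
grip_width: 0.0684
grasp_force: 0.0
```

>>> {"method": "jog_arm", "body": {
  "motion": [
    {"x": 0, "y": 0, "z": -55, "spin": 0, "fingers": -0.6},
    {"x": 5, "y": 0, "z": -115, "spin": 0, "fingers": -0.6},
    {"x": 30, "y": 20, "z": -170, "spin": 0, "fingers": -0.6},
    {"x": 72, "y": 60, "z": -200, "spin": 0, "fingers": -1},
    {"x": 72, "y": 120, "z": -200, "spin": 0, "fingers": -1},
    {"x": 72, "y": 180, "z": -200, "spin": 0, "fingers": -1},
    {"x": 72, "y": 240, "z": -200, "spin": 10, "fingers": -1},
    {"x": 72, "y": 300, "z": -200, "spin": 20, "fingers": -1}
  ]
}}

```text
clock: 21.55
eef_pos: [0.5612, 0.1408, 0.2335]
tool_rot: [0.192, 0.981, 0.0, 0.0]
ft_force: [1.0, -0.6, 0.2]
grip_width: 0.0855
grasp_force: 0.0
```

```bash
python3 - <<'E'
from h import *
o=readout.get_obs(); print(o['eef_pos'],o['tool_rot'],delta([.572,.419,.10]), 95.7-2*np.degrees(np.arctan2(o['tool_rot'][1],o['tool_rot'][0])))
E
```

```text
[0.56119    0.14079005 0.23346153] [1.92179199e-01 9.81359714e-01 1.49352411e-04 4.94154665e-04] [ 95.04939582 261.67276044 133.50127692] -62.14002270951259
```

>>> {"method": "jog_arm", "body": {
  "motion": [
    {"x": 15, "y": 55, "z": 0, "spin": 10, "fingers": -1},
    {"x": 35, "y": 105, "z": 0, "spin": 20, "fingers": -1},
    {"x": 55, "y": 155, "z": 0, "spin": 30, "fingers": -1},
    {"x": 75, "y": 205, "z": 20, "spin": 40, "fingers": -1},
    {"x": 95, "y": 245, "z": 50, "spin": 50, "fingers": -1},
    {"x": 95, "y": 262, "z": 90, "spin": 60, "fingers": -1},
    {"x": 95, "y": 262, "z": 133, "spin": 62, "fingers": -1},
    {"x": 95, "y": 262, "z": 133, "spin": 62, "fingers": -1}
  ]
}}

```text
clock: 22.55
eef_pos: [0.5672, 0.4157, 0.0948]
tool_rot: [0.668, 0.745, -0.005, -0.001]
ft_force: [-0.3, -0.4, 1.0]
grip_width: 0.0859
grasp_force: 0.0
```

```bash
cat >> fit.py <<'E'
def seg(c,roi,cond):
    u0,v0,u1,v1=roi; a=c['pixels'][v0:v1,u0:u1]; m=cond(cv2.cvtColor(a,cv2.COLOR_RGB2HSV)).astype(np.uint8)
    n,l,s,_=cv2.connectedComponentsWithStats(m); k=1+s[1:,4].argmax(); v,u=np.nonzero(l==k); return np.c_[u+u0,v+v0].astype(float)
E
python3 - <<'E'
from fit import *
c=save('wrist','wrist8'); q=w2px(c,box([.5705,.434,.0996,.11,.036,.018])); print('pred',q.min(0),q.max(0))
s=seg(c,(160,0,480,400),lambda h:(h[...,0]<13)&(h[...,1]>110)); print('seen',len(s),s.min(0),s.max(0),cv2.minAreaRect(s.astype(np.float32)))
r=cv2.boxPoints(cv2.minAreaRect(s.astype(np.float32))); w=px2w(c,r,.016); print(w.round(3),w.mean(0).round(4)); print(readout.get_obs()['eef_pos'])
E
```

```text
pred [304.09449522 134.23552744] [361.05230286 294.77886109]
seen 3573 [298. 126.] [356. 299.] ((326.19390869140625, 212.42312622070312), (56.444576263427734, 174.08535766601562), 1.569354772567749)
[[0.552 0.372 0.016]
 [0.544 0.493 0.016]
 [0.58  0.496 0.016]
 [0.593 0.376 0.016]] [0.5671 0.434  0.016 ]
[0.56912735 0.41669266 0.09832339]
```

>>> {"method": "jog_arm", "body": {
  "motion": [
    {"x": 0, "y": 2, "z": 50, "spin": 0, "fingers": -1},
    {"x": 0, "y": 2, "z": 85, "spin": 0, "fingers": -1},
    {"x": 0, "y": 2, "z": 107, "spin": 0, "fingers": -1},
    {"x": 0, "y": 2, "z": 107, "spin": 0, "fingers": -1},
    {"x": 0, "y": 2, "z": 107, "spin": 0, "fingers": 0},
    {"x": 0, "y": 2, "z": 107, "spin": 0, "fingers": 1},
    {"x": 0, "y": 2, "z": 107, "spin": 0, "fingers": 1},
    {"x": 0, "y": 2, "z": 107, "spin": 0, "fingers": 1}
  ]
}}

```text
clock: 23.6
eef_pos: [0.5735, 0.4186, -0.0045]
tool_rot: [0.668, 0.744, 0.002, 0.0]
ft_force: [-1.1, -0.6, 5.9]
grip_width: 0.0348
grasp_force: 59.1
```

>>> {"method": "jog_arm", "body": {
  "motion": [
    {"x": 0, "y": 0, "z": -50, "spin": 0, "fingers": 1},
    {"x": 0, "y": 0, "z": -110, "spin": -8, "fingers": 1},
    {"x": -55, "y": 0, "z": -130, "spin": -18, "fingers": 1},
    {"x": -115, "y": 0, "z": -150, "spin": -28, "fingers": 1},
    {"x": -175, "y": 0, "z": -150, "spin": -38, "fingers": 1},
    {"x": -235, "y": 5, "z": -150, "spin": -48, "fingers": 1},
    {"x": -295, "y": 15, "z": -150, "spin": -58, "fingers": 1},
    {"x": -352, "y": 28, "z": -150, "spin": -68, "fingers": 1}
  ]
}}

```text
clock: 24.6
eef_pos: [0.6383, 0.0689, 0.1438]
tool_rot: [0.135, 0.991, 0.0, 0.0]
ft_force: [0.8, 0.9, -0.4]
grip_width: 0.0344
grasp_force: 59.8
```

>>> {"method": "jog_arm", "body": {
  "motion": [
    {"x": 0, "y": 0, "z": 0, "spin": -10, "fingers": 1},
    {"x": 0, "y": 0, "z": 0, "spin": -14, "fingers": 1},
    {"x": 0, "y": 0, "z": 0, "spin": -14, "fingers": 1},
    {"x": 0, "y": 0, "z": 0, "spin": -14, "fingers": 1}
  ]
}}

```text
clock: 25.1
eef_pos: [0.6381, 0.0711, 0.1432]
tool_rot: [0.016, 1.0, 0.0, 0.0]
ft_force: [0.0, -0.0, -1.2]
grip_width: 0.0349
grasp_force: 59.9
```

```bash
python3 - <<'E'
from fit import *
c=save('wrist','wrist9'); s=seg(c,(160,0,480,479),lambda h:(h[...,0]<13)&(h[...,1]>110)); o=readout.get_obs()
print(len(s),s.min(0),s.max(0),px2w(c,[s.mean(0)],.15),o['eef_pos'])
c=save('side','side9');p=lambda l:w2px(c,l).round()
# chest rim check from scene using wrist9 for the user
E
```

```text
5919 [311. 144.] [367. 395.] [[0.62023983 0.08412374 0.15      ]] [0.63807531 0.07117874 0.14315776]
```

>>> {"method": "jog_arm", "body": {
  "motion": [
    {"x": -7, "y": 0, "z": 40, "spin": 0, "fingers": 1},
    {"x": -7, "y": 0, "z": 70, "spin": 0, "fingers": 1},
    {"x": -7, "y": 0, "z": 90, "spin": 0, "fingers": 1},
    {"x": -7, "y": 0, "z": 106, "spin": 0, "fingers": 1},
    {"x": -7, "y": 0, "z": 107, "spin": 0, "fingers": 1}
  ]
}}

```text
clock: 25.82
eef_pos: [0.6451, 0.0705, 0.0358]
tool_rot: [0.016, 1.0, -0.0, -0.0]
ft_force: [0.4, 0.6, -0.5]
grip_width: 0.0347
grasp_force: 73.2
```

D is seated without force. I'll release it, retreat, and work out the ring angle.

>>> {"method": "jog_arm", "body": {
  "motion": [
    {"x": 0, "y": 0, "z": 0, "spin": 0, "fingers": -0.3},
    {"x": 0, "y": 0, "z": 0, "spin": 0, "fingers": -0.3},
    {"x": 0, "y": 0, "z": 0, "spin": 0, "fingers": -0.3},
    {"x": 0, "y": 0, "z": -55, "spin": 0, "fingers": -0.3},
    {"x": 10, "y": 0, "z": -115, "spin": 0, "fingers": -0.3},
    {"x": 50, "y": 0, "z": -160, "spin": 0, "fingers": -1},
    {"x": 100, "y": 0, "z": -190, "spin": 0, "fingers": -1}
  ]
}}

```text
clock: 26.7
eef_pos: [0.5457, 0.0739, 0.2288]
tool_rot: [0.016, 1.0, 0.0, 0.002]
ft_force: [-0.2, 0.4, -0.2]
grip_width: 0.0855
grasp_force: 0.0
```

>>> {"method": "jog_arm", "body": {
  "motion": [
    {"x": 30, "y": -40, "z": -40, "spin": 0, "fingers": -1},
    {"x": 50, "y": -85, "z": -80, "spin": 0, "fingers": -1},
    {"x": 70, "y": -130, "z": -120, "spin": 0, "fingers": -1},
    {"x": 86, "y": -160, "z": -160, "spin": 0, "fingers": -1},
    {"x": 86, "y": -200, "z": -190, "spin": 0, "fingers": -1},
    {"x": 86, "y": -200, "z": -190, "spin": 0, "fingers": -1}
  ]
}}

```text
clock: 27.45
eef_pos: [0.4534, -0.1257, 0.4187]
tool_rot: [0.018, 1.0, -0.001, 0.003]
ft_force: [0.1, 0.3, 0.6]
grip_width: 0.086
grasp_force: 0.0
```

```bash
python3 - <<'E'
from h import *
for n in('scene','side','wrist'): save(n,n+'10')
print(readout.get_obs()['eef_pos'])
a=cv2.imread('pics/wrist10.png'); s=cv2.imread('pics/scene10.png')[140:290,300:500]; d=cv2.imread('pics/side10.png')[150:270,230:390]
o=np.zeros((600,800,3),np.uint8); o[:,:400]=cv2.resize(a[0:480,160:480],(400,600),interpolation=2); o[:300,400:]=cv2.resize(s,(400,300),interpolation=2); o[300:,400:]=cv2.resize(d,(400,300),interpolation=2)
cv2.imwrite('pics/c10.png',np.hstack([cv2.resize(a,(400,300),interpolation=3),np.zeros((300,400,3),np.uint8)])); cv2.imwrite('pics/c10.png',o)
cw=load('wrist10'); print(w2px(cw,[(.467,-.332,.138),(.63,-.05,.066),(.6,-.34,.138)]))
E
```

```text
[ 0.45274781 -0.1228809   0.41517464]
[[153.56993647 215.11685146]
 [371.61004761 303.00573744]
 [163.71680951 311.74457868]]
```

```bash
python3 - <<'E'
from h import *
a=cv2.imread('pics/wrist10.png')[120:360,100:260]; s=cv2.imread('pics/scene10.png')[140:290,300:500]; d=cv2.imread('pics/side10.png')[150:270,230:390]
o=np.zeros((600,800,3),np.uint8); o[:,:400]=cv2.resize(a,(400,600),interpolation=2); o[:300,400:]=cv2.resize(s,(400,300),interpolation=2); o[300:,400:]=cv2.resize(d,(400,300),interpolation=2)
cv2.imwrite('pics/c10.png',o)
E
```

```text
(no output)
```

View pics/c10.png

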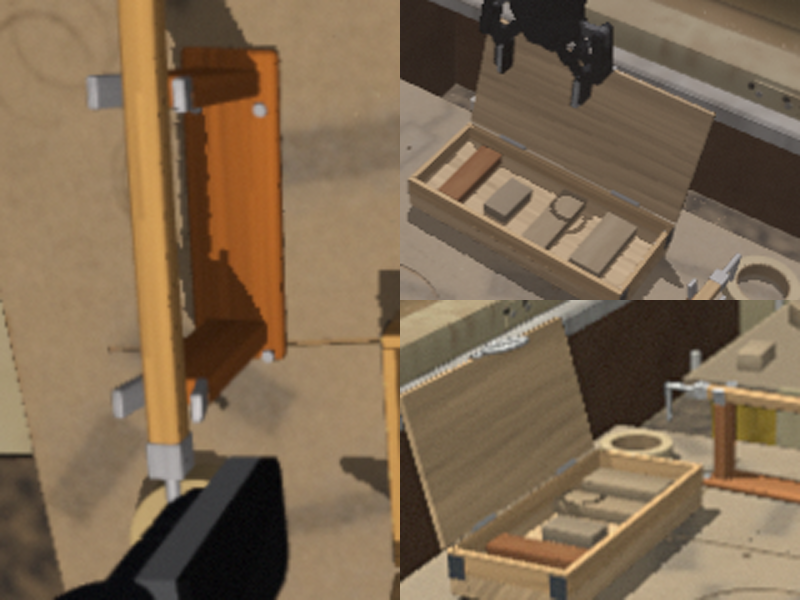

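The chest holds all four samples, flat and spaced apart: reddish D at (470,172), A at (508,198), B at (553,220), C at (603,243). The ring is at scene0 (395,171) and side10 (269.6,168.8). The bar edges in the left panel run (125,93)–(147,400).

```bash
python3 - <<'E'
from h import *
c=load('wrist10'); f=lambda l,z:px2w(c,np.array(l,float)/2.5+[100,120],z)
L=f([(125,93),(147,400),(151,442)],.138); Rr=f([(168,93),(188,400)],.138); B=f([(278,48),(284,357)],.012); print('L',L.round(4).tolist(),'R',Rr.round(4).tolist(),'base',B.round(4).tolist())
for a in(L[:2],Rr,B): d=a[1]-a[0]; print(np.degrees(np.arctan2(d[1],d[0])).round(1))
a=np.radians(-2); ax=np.array([np.cos(a),np.sin(a),0])
from scipy.optimize import least_squares
cs,cd=load('scene0'),load('side10')
def ring(p):
    h=np.array([p[1],p[2],.066]); x,z=-.19,-.026; t=p[0]; return h+ax*(x*np.cos(t)+z*np.sin(t))+np.array([0,0,-x*np.sin(t)+z*np.cos(t)])
r=least_squares(lambda p:np.r_[w2px(cs,[ring(p)])[0]-[395.5,171.5],w2px(cd,[ring(p)])[0]-[269.6,168.8],(p[1:]-[.711,-.052])/.002],[1.75,.711,-.052])
print('theta,hinge',r.x.round(3),'ring',ring(r.x).round(3),r.fun.round(2))
E
```

```text
L [[0.3963, -0.3256, 0.138], [0.5538, -0.3391, 0.138], [0.5779, -0.3409, 0.138]] R [[0.3973, -0.3045, 0.138], [0.5544, -0.317, 0.138]] base [[0.3784, -0.2858, 0.012], [0.5753, -0.3039, 0.012]]
-4.9
-4.6
-5.3
theta,hinge [ 1.864  0.711 -0.052] ring [ 0.741 -0.053  0.255] [-0.26 -0.61  0.05 -1.59 -0.21 -0.03]
```

```bash
python3 - <<'E'
from h import *
cs,cd=load('scene10'),load('side10')
print('corner scene z.129',px2w(cs,[(471,268.5)],.131).round(3),'side',px2w(cd,[(337.2,184.8)],.131).round(3),'tip side z.077',px2w(cd,[(337.2,196.5)],.077).round(3))
print(delta([.472,-.324,.20]),readout.get_obs()['tool_rot'])
E
```

```text
corner scene z.129 [[ 0.643 -0.349  0.131]] side [[ 0.636 -0.321  0.131]] tip side z.077 [[ 0.65  -0.352  0.077]]
[ -25.84216931 -200.58201006  214.98536214] [ 1.57478866e-02  9.99875726e-01  4.02445972e-04 -6.11901065e-04]
```

The hook is at x≈0.642, so the bar centre is about (0.469,-0.324). Moving to grasp the pole.

>>> {"method": "jog_arm", "body": {
  "motion": [
    {"x": -10, "y": -55, "z": 20, "spin": 3, "fingers": -1},
    {"x": -23, "y": -110, "z": 40, "spin": 3, "fingers": -1},
    {"x": -23, "y": -160, "z": 75, "spin": 3, "fingers": -1},
    {"x": -23, "y": -200, "z": 120, "spin": 3, "fingers": -1},
    {"x": -23, "y": -200, "z": 175, "spin": 3, "fingers": -1},
    {"x": -23, "y": -200, "z": 215, "spin": 3, "fingers": -1},
    {"x": -23, "y": -200, "z": 215, "spin": 3, "fingers": -1}
  ]
}}

```text
clock: 28.48
eef_pos: [0.467, -0.3207, 0.196]
tool_rot: [0.041, 0.999, 0.003, -0.005]
ft_force: [0.4, 0.1, 0.1]
grip_width: 0.0855
grasp_force: 0.0
```

```bash
python3 - <<'E'
from h import *
c=save('wrist','wrist11'); o=readout.get_obs(); print(o['eef_pos'],o['tool_rot'])
# bar colour mask row-wise: centre line of the bar
h=cv2.cvtColor(c['pixels'],cv2.COLOR_RGB2HSV)
print('pred',w2px(c,[(.35,-.3137,.138),(.40,-.318,.138),(.47,-.324,.138)]).round())
for v in(20,60,100,140,180,220):
    r=c['pixels'][v,250:400:6].astype(int); m=(h[v,:,0]>12)&(h[v,:,0]<24)&(h[v,:,1]>110)&(h[v,:,2]>130); u=np.nonzero(m)[0]; u=u[(u>230)&(u<420)]; print(v,u.min() if len(u) else None,u.max() if len(u) else None,len(u))
E
```

```text
[ 0.46877245 -0.3220423   0.19925387] [ 0.04110541  0.99915144  0.00144792 -0.00215713]
pred [[314.  55.]
 [314. 147.]
 [314. 260.]]
20 None None 0
60 298 327 30
100 298 326 29
140 None None 0
180 326 345 20
220 300 344 45
```

>>> {"method": "jog_arm", "body": {
  "motion": [
    {"x": 0, "y": -3, "z": 40, "spin": 0, "fingers": -1},
    {"x": 0, "y": -3, "z": 75, "spin": 0, "fingers": -1},
    {"x": 0, "y": -3, "z": 93, "spin": 0, "fingers": -1},
    {"x": 0, "y": -3, "z": 93, "spin": 0, "fingers": 0},
    {"x": 0, "y": -3, "z": 93, "spin": 0, "fingers": 0.4},
    {"x": 0, "y": -3, "z": 93, "spin": 0, "fingers": 1},
    {"x": 0, "y": -3, "z": 93, "spin": 0, "fingers": 1},
    {"x": 0, "y": -3, "z": 93, "spin": 0, "fingers": 1}
  ]
}}

```text
clock: 29.52
eef_pos: [0.4702, -0.3275, 0.1096]
tool_rot: [0.042, 0.999, -0.001, 0.001]
ft_force: [-1.2, 1.4, 5.7]
grip_width: 0.0156
grasp_force: 60.8
```

The pole is gripped. I'll lift it and carry the hook above the ring.

>>> {"method": "jog_arm", "body": {
  "motion": [
    {"x": 0, "y": 0, "z": -30, "spin": 0, "fingers": 1},
    {"x": 0, "y": 0, "z": -80, "spin": 0, "fingers": 1},
    {"x": 0, "y": 0, "z": -140, "spin": 0, "fingers": 1},
    {"x": 0, "y": 0, "z": -200, "spin": 0, "fingers": 1},
    {"x": 0, "y": 20, "z": -250, "spin": -1, "fingers": 1},
    {"x": 0, "y": 70, "z": -250, "spin": -2, "fingers": 1},
    {"x": 0, "y": 120, "z": -250, "spin": -3, "fingers": 1},
    {"x": 0, "y": 170, "z": -250, "spin": -3, "fingers": 1}
  ]
}}

```text
clock: 30.52
eef_pos: [0.4833, -0.1563, 0.3578]
tool_rot: [0.016, 1.0, 0.0, -0.0]
ft_force: [1.0, 0.5, -1.3]
grip_width: 0.0156
grasp_force: 59.9
```

>>> {"method": "jog_arm", "body": {
  "motion": [
    {"x": 0, "y": 40, "z": 0, "spin": 0, "fingers": 1},
    {"x": 0, "y": 80, "z": 0, "spin": 0, "fingers": 1},
    {"x": 0, "y": 112, "z": 0, "spin": 0, "fingers": 1},
    {"x": 0, "y": 112, "z": 0, "spin": 0, "fingers": 1},
    {"x": 0, "y": 112, "z": 0, "spin": 0, "fingers": 1}
  ]
}}

```text
clock: 31.15
eef_pos: [0.487, -0.046, 0.3578]
tool_rot: [0.016, 1.0, -0.0, -0.0]
ft_force: [-0.4, 0.4, -1.2]
grip_width: 0.016
grasp_force: 59.9
```

```bash
python3 - <<'E'
from h import *
print(delta([.569,-.047,.35])); o=readout.get_obs(); print(o['eef_pos'],2*np.degrees(np.arctan2(o['tool_rot'][1],o['tool_rot'][0])),o['grip_width'])
c=save('side','side12'); save('scene','scene12'); cw=save('wrist','wrist12')
# bar direction in wrist view
h=cv2.cvtColor(cw['pixels'],cv2.COLOR_RGB2HSV)
for v in range(20,260,40):
    m=(h[v,:,0]>12)&(h[v,:,0]<24)&(h[v,:,1]>110)&(h[v,:,2]>130); u=np.nonzero(m)[0]; u=u[(u>270)&(u<370)]; print(v,u.min() if len(u) else None,u.max() if len(u) else None,len(u))
E
```

```text
[-82.02705421   1.57831664   7.774528  ]
[ 0.48696826 -0.04598863  0.35781938] 178.1938030449249 0.016008133241430487
20 297 364 56
60 297 346 50
100 316 346 31
140 339 345 7
180 None None 0
220 None None 0
```

```bash
python3 - <<'E'
from h import *
for n in('side','scene'):
    c=load(n+'12'); b=load(n+'10'); P=w2px(c,[(.659,-.052,.377),(.659,-.052,.325),(.61,-.050,.377),(.47,-.045,.377)]); print(n,P.round(1).tolist())
    d=np.abs(c['pixels'].astype(int)-b['pixels']).sum(2)>60
    u0,v0=(P[:2].mean(0)-[22,22]).astype(int); print(u0,v0)
    for v in range(v0,v0+44,2): print(''.join('#' if x else '.' for x in d[v,u0:u0+60]))
E
```

```text
side [[291.8, 129.4], [292.5, 147.0], [306.7, 130.7], [351.7, 134.7]]
270 116
............................................................
............................................................
............................................................
............................................................
............................................................
............................................................
..................................#######.#.................
....................####.###############...#################
....................##.......########.######################
....................##............#####..###..##############
....................###...........................##########
....................###.....................................
............................................................
....................###.....................................
.....................##.....................................
.....................#......................................
..............................................
[... 1040 characters left out ...]
##########.####..............
##.###########################################..............
##..##########################################..............
..####..####..###########.####################..............
.#########....########.#.#########.###########..............
.#############...#################.###########..............
#.#########.......############################..............
##########.........###########################..............
########.............#########.###############..............
#####...................######################..............
##.......................####################...............
..........................#################.................
```

The side view puts the prong at u≈291, v 130–146, as predicted. Moving over the ring and lowering the prong into it.

>>> {"method": "jog_arm", "body": {
  "motion": [
    {"x": -40, "y": 1, "z": 0, "spin": 0, "fingers": 1},
    {"x": -80, "y": 1, "z": 0, "spin": 0, "fingers": 1},
    {"x": -82, "y": 1, "z": 0, "spin": 0, "fingers": 1},
    {"x": -82, "y": 1, "z": 30, "spin": 0, "fingers": 1},
    {"x": -82, "y": 1, "z": 50, "spin": 0, "fingers": 1},
    {"x": -82, "y": 1, "z": 65, "spin": 0, "fingers": 1},
    {"x": -82, "y": 1, "z": 80, "spin": 0, "fingers": 1},
    {"x": -82, "y": 1, "z": 91, "spin": 0, "fingers": 1}
  ]
}}

```text
clock: 32.3
eef_pos: [0.5682, -0.0479, 0.2666]
tool_rot: [0.016, 1.0, -0.0, -0.0]
ft_force: [-0.4, 0.3, -1.2]
grip_width: 0.0163
grasp_force: 59.9
```

>>> {"method": "jog_arm", "body": {
  "motion": [
    {"x": 15, "y": 0, "z": 0, "spin": 0, "fingers": 1},
    {"x": 25, "y": 0, "z": 0, "spin": 0, "fingers": 1},
    {"x": 35, "y": 0, "z": 0, "spin": 0, "fingers": 1},
    {"x": 45, "y": 0, "z": 0, "spin": 0, "fingers": 1}
  ]
}}

```text
clock: 32.8
eef_pos: [0.5242, -0.046, 0.2675]
tool_rot: [0.016, 1.0, -0.0, 0.001]
ft_force: [1.9, -1.0, -3.0]
grip_width: 0.016
grasp_force: 59.8
```

```bash
cat > lid.py <<'E'
from h import *
# lid angle from side view: compare lid far corner edges against image gradient is weak; use difference to side10 plus projected corner
import sys
def corner(t,y): 
    a=np.radians(-2); ax=np.array([np.cos(a),np.sin(a),0]); ay=np.array([-np.sin(a),np.cos(a),0])
    return np.array([.711,-.052,.066])+ax*(-.186*np.cos(t))+ay*y+np.array([0,0,.186*np.sin(t)])
c=save('side',sys.argv[1]); g=cv2.cvtColor(c['pixels'],cv2.COLOR_RGB2GRAY); e=cv2.GaussianBlur(cv2.Canny(g,25,70).astype(np.float32),(0,0),1.2)
S=[]
for t in np.arange(0,2.06,.02):
    a=corner(t,.183); h0=a*0; k=np.linspace(.05,1,60)[:,None]
    base=corner(0,.183); hin=np.array([.711,-.052,.066])+.183*np.array([.0349,.9994,0])
    b=corner(t,-.183); q=w2px(c,np.r_[hin+k*(a-hin),a+np.linspace(0,.9,60)[:,None]*(b-a)]).round().astype(int); S.append((e[q[:,1],q[:,0]].mean(),t))
print([(round(float(s)),round(float(t),2)) for s,t in sorted(S)[-4:]]); o=readout.get_obs(); print(o['eef_pos'].round(4),o['ft_force'].round(2),o['grip_width'])
E
python3 lid.py side13
```

```text
[(84, 0.14), (85, 0.64), (88, 0.62), (92, 0.12)]
[ 0.5227 -0.0459  0.2676] [-0.86 -0.25 -1.33] 0.015993047181424205
```

```bash
cat > lid.py <<'E'
from h import *
import sys
O=np.array([.711,-.052,.066]); a=np.radians(-2); ax=np.array([np.cos(a),np.sin(a),0]); ay=np.array([-np.sin(a),np.cos(a),0]); az=np.array([0,0,1])
def P(t,x,y,z): return O+ax*(x*np.cos(t)+z*np.sin(t))+ay*y+az*(-x*np.sin(t)+z*np.cos(t))
def ang(c,lo=0.,hi=2.05):
    # wood mask fit: lid underside quad vs. outside, by mean gradient across its free and left edges
    g=cv2.GaussianBlur(cv2.cvtColor(c['pixels'],cv2.COLOR_RGB2GRAY),(0,0),1).astype(np.float32); S=[]
    for t in np.arange(lo,hi,.01):
        k=np.linspace(.1,.95,50)
        n=np.r_[[P(t,-.186*s,.183,0) for s in k],[P(t,-.186,.183-.366*s,0) for s in k]]
        i=np.r_[[P(t,-.186*s,.170,0) for s in k],[P(t,-.173,.183-.366*s,0) for s in k]]
        o=np.r_[[P(t,-.186*s,.192,.0) for s in k],[P(t,-.195,.183-.366*s,0) for s in k]]
        f=lambda p:(lambda q:g[q[:,1].clip(0,479),q[:,0].clip(0,639)])(w2px(c,p).round().astype(int))
        d=f(i)-f(o); S.append((abs(d[:50].mean())+abs(d[50:].mean())-.5*np.std(f(i)),t))
    return [(round(float(s),1),round(float(t),2)) for s,t in sorted(S)[-3:]]
if __name__=='__main__':
    for f in sys.argv[1:]: print(f,ang(load(f),.9))
E
python3 - <<'E'
from lid import *
for f in('side0','side10','side12','side13'): print(f,ang(load(f),.9))
d=np.abs(load('side13')['pixels'].astype(int)-load('side12')['pixels']).sum(2)>60
# has the lid's left free corner moved?
for t in(1.86,1.75,1.65,1.55): print(t,w2px(load('side13'),[P(t,-.186,.183,0)]).round(),w2px(load('side13'),[P(t,-.19,0,-.026)]).round())
for v in range(144,200,3): print(v,''.join('#' if x else '.' for x in d[v,220:300]))
E
```

```text
side0 [(76.2, 1.75), (76.2, 1.74), (76.9, 1.73)]
side10 [(73.4, 1.74), (73.6, 1.75), (74.2, 1.73)]
side12 [(74.1, 1.74), (74.3, 1.75), (75.0, 1.73)]
side13 [(69.0, 1.72), (69.1, 1.71), (69.7, 1.7)]
1.86 [[228. 187.]] [[270. 167.]]
1.75 [[234. 186.]] [[276. 167.]]
1.65 [[239. 186.]] [[281. 168.]]
1.55 [[245. 187.]] [[287. 169.]]
144 .......................................................................#........
147 ................................................................................
150 ................................................................................
153 ................................................................................
156 ............................................................................##..
159 ............................................................######.#############
162 ............................................................#.####.......#######
165 ....................................................###..#...####............###
168 ............................................#..##.#############...............##
171 ........................................#######..#.......#...#................##
174 .....................................#####...................##................#
177 ................................#.##............................................
180 ........................##..##..................................................
183 ..................#.####........................................................
186 ............#.####..............................................................
189 ........#######.................................................................
192 .........#....#.................................................................
195 ...........##.##................................................................
198 ............##.##...............................................................
```

The lid edge moved with the pull, so the hook is in the ring. Next I'll draw the ring along its arc.

>>> {"method": "jog_arm", "body": {
  "motion": [
    {"x": 20, "y": 0, "z": 3, "spin": 0, "fingers": 1},
    {"x": 42, "y": 0, "z": 8, "spin": 0, "fingers": 1},
    {"x": 66, "y": 0, "z": 15, "spin": 0, "fingers": 1},
    {"x": 84, "y": 0, "z": 24, "spin": 0, "fingers": 1},
    {"x": 100, "y": 0, "z": 34, "spin": 0, "fingers": 1}
  ]
}}

```text
clock: 33.48
eef_pos: [0.424, -0.0425, 0.2331]
tool_rot: [0.016, 1.0, 0.0, 0.001]
ft_force: [3.1, -0.2, -2.7]
grip_width: 0.0159
grasp_force: 59.7
```

```bash
python3 - <<'E'
from lid import *
c=save('side','side14'); print(ang(c,.5)); o=readout.get_obs(); print(o['eef_pos'],o['ft_force'])
d=np.abs(c['pixels'].astype(int)-load('side10')['pixels']).sum(2)>60
for t in(1.6,1.4,1.2,1.0): print(t,w2px(c,[P(t,-.186,.183,0)]).round(),w2px(c,[P(t,-.19,0,-.026)]).round())
for v in range(150,250,4): print(v,''.join('#' if x else '.' for x in d[v,220:320]))
E
```

```text
[(100.4, 1.26), (104.6, 1.28), (106.9, 1.27)]
[ 0.42090934 -0.04236562  0.23169563] [-4.92472889  0.55244195 -3.16253873]
1.6 [[242. 187.]] [[284. 169.]]
1.4 [[253. 189.]] [[295. 172.]]
1.2 [[265. 194.]] [[306. 179.]]
1.0 [[276. 202.]] [[315. 187.]]
150 ....................................................................................................
154 ....................................................................................................
158 .....................................................................######.........................
162 ...........................................................#.#######................................
166 .........................................................###..............###...............########
170 ..........................................##......................############.......###############
174 .....................................#########..............################.#######################
178 ............................#########..............####......#######################################
182 ......
[... 1074 characters left out ...]
######..###########..###..#....####....#.............#################
226 ...................#############.##.#######.#.#...............##...............######...............
230 .....................############...##.......##.....#........................###########..##########
234 ......................###########......#......##.......................................#...#########
238 .......................########..........##.........................########################........
242 ........................###.##.....##.#.......................######.##.##################...###....
246 .........................####.###.............##########################............................
```

The lid is at about 1.27 rad and following the hook. Continuing.

>>> {"method": "jog_arm", "body": {
  "motion": [
    {"x": 12, "y": 0, "z": 9, "spin": 0, "fingers": 1},
    {"x": 23, "y": 0, "z": 18, "spin": 0, "fingers": 1},
    {"x": 37, "y": 0, "z": 32, "spin": 0, "fingers": 1},
    {"x": 47, "y": 0, "z": 43, "spin": 0, "fingers": 1}
  ]
}}

```text
clock: 34.02
eef_pos: [0.3783, -0.0411, 0.1901]
tool_rot: [0.016, 1.0, 0.0, 0.002]
ft_force: [7.1, -0.5, -4.8]
grip_width: 0.0158
grasp_force: 59.5
```

```bash
python3 - <<'E'
from lid import *
c=save('side','side15'); print(ang(c,.2)); o=readout.get_obs(); print(o['eef_pos'],o['ft_force'])
E
```

```text
[(69.3, 0.88), (72.5, 0.9), (78.9, 0.89)]
[ 0.37607086 -0.04097548  0.18878434] [-1.3641483   0.24391245 -3.21911191]
```

The lid is at 0.89 rad. I'll lift the prong out and let the lid sink.

>>> {"method": "jog_arm", "body": {
  "motion": [
    {"x": -4, "y": 0, "z": -20, "spin": 0, "fingers": 1},
    {"x": -4, "y": 0, "z": -50, "spin": 0, "fingers": 1},
    {"x": 0, "y": 0, "z": -100, "spin": 0, "fingers": 1},
    {"x": 0, "y": 0, "z": -150, "spin": 0, "fingers": 1},
    {"x": 0, "y": 0, "z": -170, "spin": 0, "fingers": 1},
    {"x": 0, "y": 0, "z": -170, "spin": 0, "fingers": 1},
    {"x": 0, "y": 0, "z": -170, "spin": 0, "fingers": 1},
    {"x": 0, "y": 0, "z": -170, "spin": 0, "fingers": 1}
  ]
}}

```text
clock: 35.08
eef_pos: [0.3765, -0.0411, 0.3587]
tool_rot: [0.016, 1.0, 0.0, -0.001]
ft_force: [-0.4, -0.0, -1.5]
grip_width: 0.016
grasp_force: 59.9
```

```bash
python3 - <<'E'
from lid import *
c=save('side','side16'); print(ang(c,0)); o=readout.get_obs(); print(o['eef_pos'],o['ft_force'],o['grip_width'])
E
```

```text
[(144.3, 0.14), (144.3, 0.16), (149.6, 0.15)]
[ 0.37657696 -0.04114113  0.35885317] [-0.43364668  0.80682354 -1.78826817] 0.015983226228321757
```

>>> {"method": "jog_arm", "body": {
  "motion": [
    {"x": 0, "y": -50, "z": 0, "spin": 0, "fingers": 1},
    {"x": -20, "y": -105, "z": 0, "spin": 0, "fingers": 1},
    {"x": -45, "y": -160, "z": 0, "spin": 1, "fingers": 1},
    {"x": -75, "y": -210, "z": 0, "spin": 2, "fingers": 1},
    {"x": -103, "y": -260, "z": 0, "spin": 3, "fingers": 1},
    {"x": -103, "y": -283, "z": 40, "spin": 3, "fingers": 1},
    {"x": -103, "y": -283, "z": 90, "spin": 3, "fingers": 1},
    {"x": -103, "y": -283, "z": 130, "spin": 3, "fingers": 1}
  ]
}}

```text
clock: 36.12
eef_pos: [0.4701, -0.3272, 0.2263]
tool_rot: [0.042, 0.999, 0.001, -0.002]
ft_force: [0.1, 0.1, -2.3]
grip_width: 0.0159
grasp_force: 59.9
```

>>> {"method": "jog_arm", "body": {
  "motion": [
    {"x": 0, "y": 0, "z": 0, "spin": 0, "fingers": 1},
    {"x": 0, "y": 0, "z": 0, "spin": 0, "fingers": 1},
    {"x": 0, "y": 0, "z": 0, "spin": 0, "fingers": 1}
  ]
}}

```text
clock: 36.5
eef_pos: [0.4726, -0.3281, 0.2327]
tool_rot: [0.042, 0.999, -0.001, 0.002]
ft_force: [-0.2, -0.6, -1.1]
grip_width: 0.0161
grasp_force: 59.9
```

```bash
python3 - <<'E'
from lid import *
c=save('side','side17'); save('scene','scene17'); print(ang(c,-.1)); o=readout.get_obs(); p=o['eef_pos']; print(p,2*np.degrees(np.arctan2(o['tool_rot'][1],o['tool_rot'][0])),delta([.4702,-.3275,.1096]))
q=np.radians(-5); d=np.array([np.cos(q),np.sin(q),0]); z=np.array([0,0,1]); m=p+.0195*z-.002*d
W=[m+.175*d,m+.175*d-.052*z,m+.13*d,m-.13*d]; P2=w2px(c,W); print(P2.round(1).tolist())
df=np.abs(c['pixels'].astype(int)-load('side16')['pixels']).sum(2)>50
u0,v0=(P2[0]-[15,12]).astype(int); print(u0,v0)
for v in range(v0,v0+44,2): print(''.join('#' if x else '.' for x in df[v,u0:u0+100]))
E
```

```text
[(119.2, 0.04), (123.0, 0.02), (123.4, 0.03)]
[ 0.47222472 -0.32791381  0.23217871] 175.197869498693 [  2.48335709   0.49201372 122.56998321]
[[337.0, 148.6], [337.1, 163.5], [348.8, 150.1], [422.2, 159.1]]
321 136
....##...........#############################......#######...#########...#####.#.##########..#####.
...###...........#..#########################........##################..........###.###############
....##.......................................######...###############.###############.#.##...##.....
......................................................#############.################################
..###.....................................................##########........................########
....#....................................................##########.................................
....##........##########.################................##########.................................
...###........###################################........###########................................
..............###........#####################..####################.........
[... 636 characters left out ...]
..............................................................................................
....................................................................................................
....................................................................................................
....................................................................................................
....................................................................................................
....................................................................................................
....................................................................................................
```

The lid reads shut and the pole has not slipped (prong at u≈336, v 148–163, as predicted). Laying it in the forks.

>>> {"method": "jog_arm", "body": {
  "motion": [
    {"x": 2, "y": 0, "z": 50, "spin": 0, "fingers": 1},
    {"x": 2, "y": 0, "z": 85, "spin": 0, "fingers": 1},
    {"x": 2, "y": 0, "z": 105, "spin": 0, "fingers": 1},
    {"x": 2, "y": 0, "z": 115, "spin": 0, "fingers": 1},
    {"x": 2, "y": 0, "z": 122, "spin": 0, "fingers": 1},
    {"x": 2, "y": 0, "z": 122, "spin": 0, "fingers": 1}
  ]
}}

```text
clock: 37.35
eef_pos: [0.4702, -0.3278, 0.1097]
tool_rot: [0.042, 0.999, -0.001, 0.001]
ft_force: [-2.5, 0.3, 3.1]
grip_width: 0.0158
grasp_force: 60.5
```

>>> {"method": "jog_arm", "body": {
  "motion": [
    {"x": 0, "y": 0, "z": 0, "spin": 0, "fingers": 0.4},
    {"x": 0, "y": 0, "z": 0, "spin": 0, "fingers": 0},
    {"x": 0, "y": 0, "z": 0, "spin": 0, "fingers": -0.5},
    {"x": 0, "y": 0, "z": 0, "spin": 0, "fingers": -0.5},
    {"x": 0, "y": 0, "z": -40, "spin": 0, "fingers": -0.5},
    {"x": 0, "y": 0, "z": -95, "spin": 0, "fingers": -0.5},
    {"x": 0, "y": 0, "z": -150, "spin": 0, "fingers": -0.5},
    {"x": 0, "y": 0, "z": -200, "spin": 0, "fingers": -0.5}
  ]
}}

```text
clock: 38.35
eef_pos: [0.4692, -0.3272, 0.3102]
tool_rot: [0.042, 0.999, -0.0, 0.001]
ft_force: [0.3, -0.4, 0.7]
grip_width: 0.064
grasp_force: 0.0
```

>>> {"method": "jog_arm", "body": {
  "motion": [
    {"x": 40, "y": 40, "z": -20, "spin": 0, "fingers": -0.5},
    {"x": 60, "y": 90, "z": -40, "spin": 0, "fingers": -0.5},
    {"x": 60, "y": 90, "z": -40, "spin": 0, "fingers": -0.5},
    {"x": 60, "y": 90, "z": -40, "spin": 0, "fingers": -0.5},
    {"x": 60, "y": 90, "z": -40, "spin": 0, "fingers": -0.5}
  ]
}}

```text
clock: 38.98
eef_pos: [0.417, -0.233, 0.347]
tool_rot: [0.042, 0.999, 0.0, -0.001]
ft_force: [1.1, 1.1, -0.8]
grip_width: 0.0639
grasp_force: 0.0
```

```bash
python3 - <<'E'
from lid import *
c=save('side','side18'); s=save('scene','scene18'); print(ang(c,-.1)); o=readout.get_obs(); print(o['eef_pos'],o['ft_force'])
# pole against its first look: difference around bar and hook, side (vs side10) and scene (vs scene0)
for n,ref in(('side18','side10'),('scene18','scene0')):
    c=load(n); df=np.abs(c['pixels'].astype(int)-load(ref)['pixels']).sum(2)>60
    q=w2px(c,[(.643,-.34,.129),(.643,-.34,.077),(.34,-.313,.129)]); u0,v0=q.min(0).astype(int)-6; u1,v1=q.max(0).astype(int)+6; print(n,u0,v0,df[v0:v1,u0:u1].mean().round(3),df[v0:v1,u0:u1].sum())
# lid free edge line brightness profile at shut, 3 places, side view
for y in(.15,.0,-.1):
    print(y,[int(load('side18')['pixels'][int(v),int(u)].sum()) for u,v in w2px(load('side18'),[P(0,x,y,.010) for x in(-.10,-.15,-.175,-.182,-.19,-.20)])])
E
```

```text
[(119.1, 0.04), (122.8, 0.02), (123.2, 0.03)]
[ 0.41698757 -0.23305669  0.34689895] [-0.25985595 -0.31241689 -0.4861463 ]
side18 331 177 0.01 25
scene18 397 261 0.067 456
0.15 [563, 565, 491, 571, 465, 255]
0.0 [546, 578, 551, 540, 421, 284]
-0.1 [543, 581, 546, 551, 510, 345]
```

```bash
python3 -c "
from workcell import bot
print(bot.job_done())"
```

```text
the job is handed in; nothing more can be done
None
```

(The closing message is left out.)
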